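# Refit the sieve shaker's bearing carrier

## Task

Clear every white dust plug from the carrier's bores into the shallow grey plug tray, and turn the lock collar until its white nose points at the white lock mark; only with the collar locked, press every loose brass bushing into a bore of its own size, pushing each straight down until its flange sits fully home on the block and stopping as soon as the force rises sharply (never ram it). Once all bushings are home, push the oiler's spring plunger fully down to its stop and let it come back up. Leave the collar locked and the other things on the bench where they stand.

Things in the scene. Friction and masses are not known exactly. Their poses are not given: they have to be found in the camera images.
- carrier: Fixed aluminium bearing carrier. Block 160 mm (x) by 170 mm (y) by 60 mm tall with four blind bores, two wide and two slim, on diagonals; origin under the block's centre. A low foot (20 mm tall, 110 mm wide) runs on from the block's +y side to y = +190 mm and carries the lock collar, whose axis stands at (0, 130 mm).
- bore_wide_a (a point): Wide bore's mouth, centre of the hole's edge on the block's level top, 60 mm above the bench; axes as the carrier's. Hole 2 mm wider than the barrel, 3 mm chamfer. A captive friction liner inside stops the barrel 8 mm down; from there it takes a steady 12 N and stays where pushed. Home: flange on the block's top, force rises sharply, bushing's origin 18 mm below this point. Takes a wide bushing, any.
- bore_wide_b (a point): Wide bore's mouth, centre of the hole's edge on the block's level top, 60 mm above the bench; axes as the carrier's. Hole 2 mm wider than the barrel, 3 mm chamfer. A captive friction liner inside stops the barrel 8 mm down; from there it takes a steady 12 N and stays where pushed. Home: flange on the block's top, force rises sharply, bushing's origin 18 mm below this point. Takes a wide bushing, any.
- bore_slim_a (a point): Slim bore's mouth, centre of the hole's edge on the block's level top, 60 mm above the bench; axes as the carrier's. Hole 2 mm wider than the barrel, 3 mm chamfer. A captive friction liner inside stops the barrel 8 mm down; from there it takes a steady 12 N and stays where pushed. Home: flange on the block's top, force rises sharply, bushing's origin 18 mm below this point. Takes a slim bushing, any.
- bore_slim_b (a point): Slim bore's mouth, centre of the hole's edge on the block's level top, 60 mm above the bench; axes as the carrier's. Hole 2 mm wider than the barrel, 3 mm chamfer. A captive friction liner inside stops the barrel 8 mm down; from there it takes a steady 12 N and stays where pushed. Home: flange on the block's top, force rises sharply, bushing's origin 18 mm below this point. Takes a slim bushing, any.
- wide_1: Wide brass flanged bushing, barrel and neck 52 mm in diameter, flange 68 mm, 50 mm tall, about 0.18 kg. Z up its bore, origin at the centre of its foot. From below: barrel 18 mm long (3 mm lead, 4 mm slimmer), flange 8 mm thick, neck of the barrel's diameter 24 mm tall to grip by, top at 50 mm; an 18 mm hole in the top. Starts upright on the green mat; may be absent.
- wide_2: Wide brass flanged bushing, barrel and neck 52 mm in diameter, flange 68 mm, 50 mm tall, about 0.18 kg. Z up its bore, origin at the centre of its foot. From below: barrel 18 mm long (3 mm lead, 4 mm slimmer), flange 8 mm thick, neck of the barrel's diameter 24 mm tall to grip by, top at 50 mm; an 18 mm hole in the top. Starts upright on the green mat; may be absent.
- slim_1: Slim brass flanged bushing, barrel and neck 40 mm in diameter, flange 56 mm, 50 mm tall, about 0.12 kg. Z up its bore, origin at the centre of its foot. From below: barrel 18 mm long (3 mm lead, 4 mm slimmer), flange 8 mm thick, neck of the barrel's diameter 24 mm tall to grip by, top at 50 mm; an 18 mm hole in the top. Starts upright on the green mat; may be absent.
- slim_2: Slim brass flanged bushing, barrel and neck 40 mm in diameter, flange 56 mm, 50 mm tall, about 0.12 kg. Z up its bore, origin at the centre of its foot. From below: barrel 18 mm long (3 mm lead, 4 mm slimmer), flange 8 mm thick, neck of the barrel's diameter 24 mm tall to grip by, top at 50 mm; an 18 mm hole in the top. Starts upright on the green mat; may be absent.
- plug_wide_a: White plastic dust plug standing in bore_wide_a; may be absent. Origin at the centre of its foot, z up. Stem 48 mm across, 8 mm long, loose in the bore; cap 64 mm across, 5 mm thick, resting on the block; round knob to grip, 22 mm across, 28 mm tall, top at 41 mm. 0.04 kg.
- plug_wide_b: White plastic dust plug standing in bore_wide_b; may be absent. Origin at the centre of its foot, z up. Stem 48 mm across, 8 mm long, loose in the bore; cap 64 mm across, 5 mm thick, resting on the block; round knob to grip, 22 mm across, 28 mm tall, top at 41 mm. 0.04 kg.
- plug_slim_a: White plastic dust plug standing in bore_slim_a; may be absent. Origin at the centre of its foot, z up. Stem 36 mm across, 8 mm long, loose in the bore; cap 52 mm across, 5 mm thick, resting on the block; round knob to grip, 22 mm across, 28 mm tall, top at 41 mm. 0.04 kg.
- plug_slim_b: White plastic dust plug standing in bore_slim_b; may be absent. Origin at the centre of its foot, z up. Stem 36 mm across, 8 mm long, loose in the bore; cap 52 mm across, 5 mm thick, resting on the block; round knob to grip, 22 mm across, 28 mm tall, top at 41 mm. 0.04 kg.
- plug_tray: Fixed shallow grey tray for the plugs, between the mat and the carrier: 140 mm (x) by 138 mm (y), walls 15 mm tall and 4 mm thick; origin under its centre.
- collar (a joint): Turn of the captive dark steel lock collar (88 mm across) about its upright axis, rad, growing anticlockwise seen from above. At 0 the nose end of its cross bar points along the carrier's +x; at 1.30 it points at the lock mark: locked. It turns from -0.1 to 1.55, stiffly (0.12 N m), and stays where it is left.
- collar_grip (a point): Centre of the top edge of the collar's steel cross bar, on the collar's turning axis, 78 mm above the bench. The bar is 80 mm long, 14 mm thick and stands 34 mm tall above the collar's flat top; pinch it across its thickness from above. Site x runs along the bar towards the nose, its white-painted end.
- lock_mark (a point): Top of the raised white lock mark, fixed on the carrier's foot just outside the collar, 42 mm above the bench, 53 mm from the collar's axis.
- plunger (a joint): How far the oiler's plunger is pressed down, m: 0 up, 0.020 at its stop. Its spring takes 2.5 N to start and 7.5 N at the stop, and brings it back up.
- plunger_top (a point): Centre of the top of the oiler's black plunger head (40 mm in diameter), 110 mm above the bench when up. The oiler is a fixed white cylinder, 68 mm in diameter, top at 64 mm, on a dark 90 mm square base.
- petri_dish: Bystander: white dish 56 mm across, 12 mm tall, lying among the bushings; origin at the centre of its underside.
- wrench: Bystander: wrench 180 mm long, lying beyond the mat.
- oil_bottle: Bystander: white bottle 56 mm across, 120 mm tall, standing beyond the collar; origin at the centre of its underside.
- jar: Bystander: jar 80 mm across, 100 mm tall, standing to the left of the mat; origin at the centre of its underside.
Mind the look-alikes: they are no part of the job. What is shaped like the wide_2 but black or blue is not meant. Leave any purple look-alike of the part that bears plunger alone.

How it is judged:
By the outcome, as a careful person would: the job done as asked, in the order asked, and still so for the second after the job is handed in, with the robot touching nothing.
Of wide_1, wide_2, slim_1, slim_2 only 3 to 4 are there at a start; the rules pass over those that are not, and their reading is None.
Of plug_wide_a, plug_wide_b, plug_slim_a, plug_slim_b only 2 to 4 are there at a start; the rules pass over those that are not, and their reading is None.
At some moment in a run one of wide_1, wide_2, slim_1, slim_2 may be knocked a few centimetres aside while the robot is not near it.
It also fails if it takes over 210 s, if anything falls off the work surface, if the arm or the gripper's body presses on something with over 40 N, if the wrist force passes 120 N, or if a joint passes its speed limit or range.

## Robot

A 6-joint arm with a two-finger parallel gripper is mounted at the origin on the work surface. World frame = base frame: x ahead of the robot, y to its left, z up, the work surface at z = 0. Lengths are in mm, angles in rad, forces in N, time in s.
With the tool pointing down it reaches from about 325 to 925 mm from the base axis. Payload 3.1 kg.
Tool frame: the origin (TCP) lies on the mounting face of the last link; the fingertips stand 173 mm ahead of it and the grasp point (between the pads) lies 155 mm ahead of it (arm.grasp_offset is the z of the grasp point in the tool frame, in mm); z points along the fingers, y is the line along which they close (so a half turn about z gives the same grasp; the last joint's range is limited). The gripper opens to 85 mm and grips with 20 to 120 N. Pads are 22 mm wide; open, the fingers measure 114 mm over their backs; the gripper's body (76 mm by 85 mm) begins 54 mm behind the grasp point. The pads swing forward as they close: fully open they stand 13 mm farther back than shut.
Start: joints at [-1.223, 0.217, 1.613, -0, 1.311, -0.112], TCP at [277.378, -560.092, 404.7] pointing down, gripper open.
Joint ranges: [-2.75, 2.75], [-0.78, 2.1], [0.31, 2.55], [-1.13, 4.27], [0.13, 2.63], [-2.58, 2.58]. Speed limits (rad/s): [2.79, 2.79, 3.14, 3.14, 3.14, 3.14].

## Interface

Orientations are given as a rotation vector (axis times angle).
In Python, from rig import arm gives the robot as it stands. The module is installed in compiled form; this text tells all that it offers.
- The arm moves only by the shell command python3 -m crank 'ROWS' [OPENING]. ROWS is a JSON object of lists of equal length, an entry for each row: "translation": the shift along the tool's x, y, z each as a share of 20 cm, from -1 to 1, a list of three; "twist": the turn, a rotation vector about the tool's x, y, z each as a share of pi/4 rad, from -1 to 1, a list of three. In form: {"translation": [[tx, ty, tz], ...], "twist": [[wx, wy, wz], ...]}. A call has 1 to 12 rows; each row is the pose to reach, as a shift and turn from the pose commanded when the call began, along the tool's axes at that moment; what a row does not reach only later rows make up. A row lasts 1/12 s, in which the tool goes at most 41.7 mm and 7.16 degrees, less where a joint would pass 70% of its speed; a pose out of reach is approached as far as the arm can. A call with a number of a shift or a turn outside -1 to 1 is refused whole. A call with a gripper value outside its range is refused whole. OPENING is the opening, from -1 (shut) to 1 (fully open), set as the call begins (- or left out, the last holds). The fingers move at their own pace and stop on an object; the grip force is fixed at half the most. Time passes only in rows, so rows that repeat a pose let the fingers close. It gives the time, the measured TCP pose, the force, the opening and the grip force at its end, in the units of the state.
- arm.read_state(): the state, without advancing time (a new reading comes with each control period).
- arm.camera(name): name is "side" or "top" or "wrist"; returns a dict with "pixels" (400x640x3 uint8, red, green, blue), "depth" (400x640 float32, mm along the optical axis (not along the pixel's ray), 0 where there is no reading), "intrinsics" (3x3 intrinsics, pixels), "cam_to_world" (4x4, takes a point from camera to world coordinates). Camera axes: x right, y up, looking along -z (the intrinsics and any distortion apply to the point x, -y, -z); pixel columns grow to the right and rows downward; lengths in mm; the calibration is good to about 2 mm. A picture is of the moment at which its call begins.
- arm.sign_off(): hands the job in; it is judged then, once.
The state is a dict: "t": time; "joint_positions": joint angles; "joint_vel": joint speeds; "joint_efforts": joint torques, N m; "position": TCP position; "eef_rot": TCP orientation; "ft_force": force on the tool from outside, world axes, zero at the start; "moment": the same for the moment, N m; "gripper_width": finger opening in mm; "finger_force": force on a finger pad.
Only numpy, scipy, OpenCV 4.12 (cv2) and the standard library are available. Lean on these libraries where they do the work, as an engineer would, in place of code of your own. Each camera call takes 0.05 s, during which the arm holds its last target. There are 200 camera calls.

## Working session

There is one attempt and no reset: what is moved stays moved. The work goes in short steps, Python scripts to look and compute and a shell command to move; the robot and the scene stay as the last step left them, time stands still between calls to the robot, and variables do not carry over. Pictures are saved under pics/ and viewed, at most 14 in all, crops included, and the job is handed in when it is done.

```bash
mkdir -p pics; cat > h.py <<'E'
import numpy as np, cv2
from rig import arm
def snap(name,fn=None):
    c=arm.camera(name)
    if fn: cv2.imwrite('pics/'+fn,cv2.cvtColor(c['pixels'],cv2.COLOR_RGB2BGR))
    return c
def ray(c,u,v):
    K=c['intrinsics'];T=c['cam_to_world']
    d=np.array([(u-K[0,2])/K[0,0],-(v-K[1,2])/K[1,1],-1.])
    return T[:3,3],T[:3,:3]@d
def onz(c,u,v,z):
    o,d=ray(c,u,v);return o+d*(z-o[2])/d[2]
def dep(c,u,v):
    o,d=ray(c,u,v);return o+d*c['depth'][int(round(v)),int(round(u))]
E
python3 - <<'E'
from h import *
import pickle
C={n:snap(n,n+'0.png') for n in('top','side')}
pickle.dump(C,open('c0.pkl','wb'))
for n,c in C.items(): print(n,np.round(c['intrinsics'],1).tolist(),np.round(c['cam_to_world'],3).tolist(),(c['depth']>0).mean())
s=arm.read_state();print(s)
E
```

```text
top [[369.1, 0.0, 320.7], [0.0, 369.1, 199.2], [0.0, 0.0, 1.0]] [[0.051, 0.974, -0.221, 312.818], [-0.999, 0.049, -0.012, 67.082], [-0.0, 0.221, 0.975, 1024.998], [0.0, 0.0, 0.0, 1.0]] 0.9960625
side [[507.7, 0.0, 311.5], [0.0, 507.7, 198.6], [0.0, 0.0, 1.0]] [[-0.655, 0.527, -0.542, -125.909], [-0.755, -0.442, 0.484, 657.769], [0.016, 0.726, 0.687, 910.116], [0.0, 0.0, 0.0, 1.0]] 0.99605078125
{'t': 0.1, 'joint_positions': array([-1.22318657e+00,  2.17719841e-01,  1.61480097e+00,  2.57392889e-05,
        1.31131263e+00, -1.12207759e-01]), 'joint_vel': array([ 0.00107203, -0.00193456, -0.00417074,  0.00098035, -0.00023585,
       -0.00168286]), 'joint_efforts': array([-7.53972490e-04, -3.98073721e+01, -3.04969740e+01, -1.39279209e-04,
        4.21880875e-03, -5.40355600e-06]), 'position': array([ 277.25892433, -559.72954119,  403.45866015]), 'eef_rot': array([-3.05676131e+00, -7.15415485e-01,  3.74269232e-04]), 'ft_force': array([ 0.38280693,  0.24645101, -0.77946459]), 'moment': array([-8.86563404e-03,  4.62843979e-02,  1.48255199e-05]), 'finger_force': 0.0, 'gripper_width': 85.40547974041868}
```

View pics/top0.png

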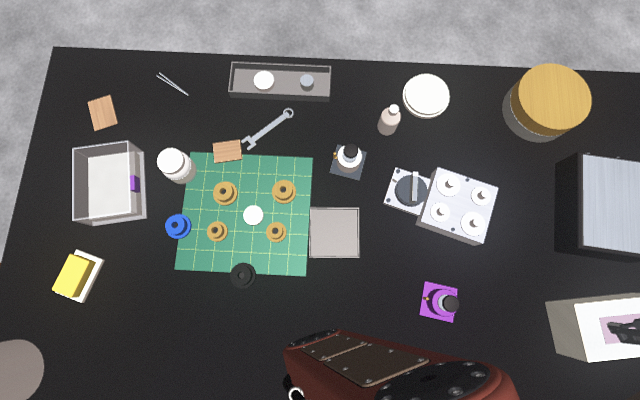

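View pics/side0.png

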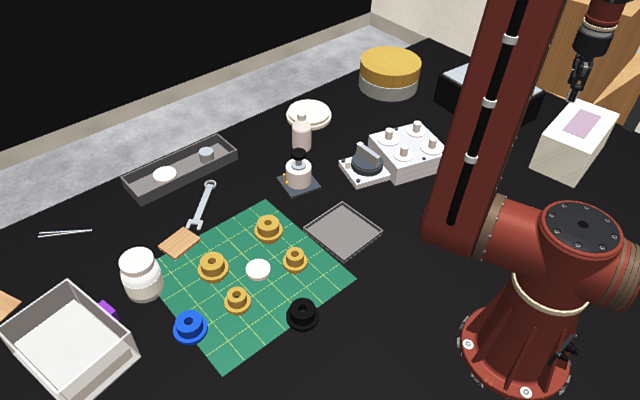

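The top view shows four brass bushings: wide at (224,193) and (284,190), slim at (217,232) and (276,232). The blue (178,226) and black (242,275) ones are decoys. Four plug knobs are at (449,184), (480,195), (440,211) and (473,223). The collar is at (410,188) and the tray at (334,232). The white oiler is at (348,157); its purple double at (441,301) must be left alone.

```bash
cat >> h.py <<'E'
def cloud(c):
    K=c['intrinsics'];T=c['cam_to_world'];v,u=np.mgrid[0:400,0:640]
    d=c['depth'];P=np.stack([(u-K[0,2])/K[0,0]*d,-(v-K[1,2])/K[1,1]*d,-d],-1)
    return P@T[:3,:3].T+T[:3,3]
def blobs(c,m,zlo,zhi,amin=8):
    P=cloud(c);m=(m&(P[...,2]>zlo)&(P[...,2]<zhi)&(c['depth']>0)).astype(np.uint8)
    n,l,s,ce=cv2.connectedComponentsWithStats(m)
    out=[]
    for i in range(1,n):
        if s[i,4]>=amin:
            q=P[l==i];(cx,cy),r=cv2.minEnclosingCircle(q[:,:2].astype(np.float32))
            out.append((round(ce[i,0]),round(ce[i,1]),int(s[i,4]),round(cx,1),round(cy,1),round(float(np.median(q[:,2])),1),round(2*r,1)))
    return out
def hsv(c): return cv2.cvtColor(c['pixels'],cv2.COLOR_RGB2HSV)
def brass(c):
    h=hsv(c);return (h[...,0]>12)&(h[...,0]<28)&(h[...,1]>110)
def white(c):
    h=hsv(c);return (h[...,1]<60)&(h[...,2]>150)
E
python3 - <<'E'
from h import *
import pickle
C=pickle.load(open('c0.pkl','rb'))
for n,c in C.items():
    print(n)
    print('brass top',*blobs(c,brass(c),42,58,15),sep='\n ')
    print('brass flange',*blobs(c,brass(c),20,31,15),sep='\n ')
    h=hsv(c);P=cloud(c);near=(P[...,0]>250)&(P[...,0]<720)&(P[...,1]>-420)&(P[...,1]<80)
    print('knobs',*blobs(c,white(c)&near,82,102,6),sep='\n ')
    print('caps',*blobs(c,white(c)&near,61.5,70,12),sep='\n ')
    print('bar',*blobs(c,near&(h[...,1]<90),72,84,10),sep='\n ')
    print('plunger',*blobs(c,near&(h[...,2]<90),104,116,8),sep='\n ')
    print('block',*blobs(c,near,54,62,60),sep='\n ')
    print('tray',*blobs(c,near&(h[...,1]<60)&(h[...,2]>60),1.5,25,60),sep='\n ')
E
```

```text
top
brass top
 (283, 190, 249, 556.8, 184.2, 48.9, 51.7)
 (223, 191, 255, 543.6, 347.7, 49.2, 52.5)
 (215, 230, 153, 436.8, 356.8, 49.0, 40.7)
 (275, 231, 145, 442.7, 196.8, 49.1, 39.7)
 (80, 279, 60, 291.9, 692.7, 44.3, 92.7)
brass flange
 (286, 195, 121, 556.7, 183.3, 25.6, 67.0)
 (229, 196, 129, 543.9, 346.8, 25.4, 66.6)
 (221, 232, 106, 436.9, 356.0, 25.4, 53.5)
 (277, 233, 115, 443.0, 196.2, 25.4, 54.4)
 (85, 279, 97, 293.5, 692.4, 25.6, 95.8)
knobs
 (451, 182, 52, 588.3, -261.1, 92.0, 21.7)
 (485, 194, 55, 561.0, -346.6, 92.9, 21.3)
 (443, 210, 60, 512.2, -237.1, 92.6, 22.4)
 (477, 222, 62, 484.8, -323.4, 92.7, 22.7)
caps
 (349, 159, 208, 655.8, 6.9, 63.5, 66.3)
 (447, 185, 363, 594.1, -261.2, 64.6, 79.4)
 (479, 196, 214, 563.7, -347.6, 64.6, 63.8)
 (439, 213, 235, 508.1, -234.1, 64.7, 65.5)
 (472, 224, 378, 484.4, -324.8, 64.8, 71.9)
 (440, 302, 13, 281.7, -230.2, 68.2, 15.6)
bar
 (414, 186, 168, 576.1, -169.3, 77.3, 81.4)
 (447, 185, 15, 587.6, -259.9, 78.7, 21.1)
 (480, 196, 14, 560.3, -343.0, 77.6, 19.3)
 (439, 213, 15, 510.8, -234.7, 76.7, 20.8)
 (472, 224, 17, 483.9, -320
[... 1207 characters left out ...]
9, 207, 592.5, -264.8, 64.5, 77.7)
 (431, 148, 219, 480.6, -319.0, 64.2, 81.4)
 (403, 156, 158, 500.3, -235.6, 64.4, 87.3)
 (298, 167, 214, 657.6, 7.3, 64.2, 68.4)
bar
 (416, 128, 25, 560.3, -346.4, 78.0, 21.3)
 (388, 135, 30, 586.8, -258.7, 78.7, 21.0)
 (368, 151, 137, 575.5, -166.1, 76.3, 82.5)
 (432, 144, 29, 483.8, -320.5, 78.0, 21.1)
 (403, 152, 32, 510.1, -234.3, 78.3, 20.2)
 (298, 162, 29, 657.2, 10.5, 78.6, 20.9)
plunger
 (298, 153, 128, 656.0, 7.4, 109.2, 40.4)
block
 (406, 147, 1129, 539.4, -287.3, 59.2, 222.6)
 (300, 173, 74, 652.0, 9.6, 59.4, 67.1)
tray
 (379, 176, 924, 550.6, -226.4, 17.0, 272.6)
 (300, 187, 410, 655.8, 8.6, 9.6, 122.0)
 (347, 228, 1840, 452.5, 26.4, 4.2, 180.1)
```

```bash
python3 - <<'E'
from h import *
a=cv2.imread('pics/top0.png')[130:260,300:520];cv2.imwrite('pics/crop1.png',cv2.resize(a,None,fx=3.6,fy=3.6,interpolation=cv2.INTER_CUBIC))
E
```

```text
(no output)
```

View pics/crop1.png

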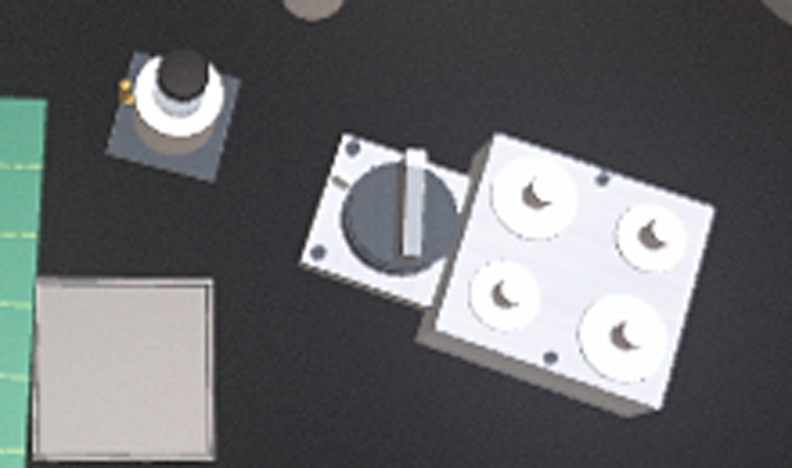

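```bash
cat >> h.py <<'E'
from scipy.spatial.transform import Rotation as Ro
def go(x,y,z,yaw=np.pi/2):
    """shares from the measured pose to put the GRASP point at x,y,z, tool down, tool-x at yaw"""
    s=arm.read_state();R=Ro.from_rotvec(s['eef_rot']).as_matrix()
    t=R.T@(np.array([x,y,z+arm.grasp_offset])-s['position'])/200
    G=np.array([[np.cos(yaw),np.sin(yaw),0],[np.sin(yaw),-np.cos(yaw),0],[0,0,-1]])
    w=Ro.from_matrix(R.T@G).as_rotvec()/(np.pi/4)
    print('trans',np.round(t,3),'twist',np.round(w,3))
def st():
    s=arm.read_state();p=s['position'];R=Ro.from_rotvec(s['eef_rot']).as_matrix()
    print('t%.1f grasp'%s['t'],np.round(p+R[:,2]*arm.grasp_offset,1),'yaw %.3f'%np.arctan2(R[1,0],R[0,0]),'w %.1f'%s['gripper_width'],'F',np.round(s['ft_force'],1),'fing %.1f'%s['finger_force'])
E
python3 - <<'E'
from h import *
import pickle
C=pickle.load(open('c0.pkl','rb'))
c=C['top'];m=onz(c,394.4,180.8,42);ax=np.array([575.8,-168]);print('mark',m,np.hypot(*(m[:2]-ax)),np.arctan2(m[1]+168,m[0]-575.8))
for n,c in C.items():
    P=cloud(c);h=hsv(c);b=(abs(P[...,2]-77)<5)&(np.hypot(P[...,0]-575.8,P[...,1]+168)<50)
    print(n,'bar',cv2.minAreaRect(P[b][:,:2].astype(np.float32)))
    b=(abs(P[...,2]-59.5)<3)&(np.hypot(P[...,0]-537,P[...,1]+292)<130)
    print('block',cv2.minAreaRect(P[b][:,:2].astype(np.float32)))
    b=(P[...,2]>1.5)&(P[...,2]<20)&(np.hypot(P[...,0]-452,P[...,1]-26)<105)&(h[...,1]<60)&(h[...,2]>60)
    print('tray',cv2.minAreaRect(P[b][:,:2].astype(np.float32)))
st();go(487,-323,200)
E
```

```text
mark [ 598.20132601 -121.9504095    42.        ] 51.20921979489959 1.1180385315119263
top bar ((576.1049194335938, -168.46812438964844), (14.877427101135254, 80.85520935058594), 87.13553619384766)
block ((542.4762573242188, -274.5497741699219), (209.4586181640625, 161.36692810058594), 72.73970794677734)
tray ((454.8111572265625, 36.82337951660156), (145.6719970703125, 140.2384796142578), 3.306124448776245)
side bar ((575.48681640625, -168.60379028320312), (17.609426498413086, 82.39981842041016), 89.67786407470703)
block ((543.5178833007812, -272.3110656738281), (214.11756896972656, 165.42665100097656), 72.05657196044922)
tray ((456.33453369140625, 38.36674499511719), (150.6827850341797, 141.5478057861328), 2.0991697311401367)
t0.1 grasp [ 277.1 -559.4  248.8] yaw 0.460 w 85.4 F [ 0.4  0.2 -0.8] fing 0.0
trans [ 1.465 -0.595  0.246] twist [-0.002 -0.002 -1.415]
```

```bash
python3 -m crank '{"translation":[[0.75,-0.3,0.1],[0.75,-0.3,0.1],[0.75,-0.3,0.1],[0.75,-0.3,0.1],[0.75,-0.3,0.1],[0.75,-0.3,0.1],[0.75,-0.3,0.1]],"twist":[[0,0,-0.75],[0,0,-0.75],[0,0,-0.75],[0,0,-0.75],[0,0,-0.75],[0,0,-0.75],[0,0,-0.75]]}' 0.1
python3 -c "
from h import *
st();go(487,-323,200)"
```

```text
t: 0.68
position: [385.3, -439.5, 384.3]
eef_rot: [-2.72, -1.571, 0.001]
ft_force: [-0.5, 0.2, 0.8]
gripper_width: 46.9
finger_force: 0.0
t0.7 grasp [ 385.2 -439.4  229.6] yaw 1.047 w 46.9 F [-0.5  0.2  0.8] fing 0.0
trans [0.759 0.15  0.148] twist [-0.001  0.    -0.666]
```

```bash
python3 -m crank '{"translation":[[0.76,0.15,0.0],[0.76,0.15,0.0],[0.76,0.15,0.0],[0.76,0.15,0.0],[0.76,0.15,0.0],[0.76,0.15,0.0],[0.76,0.15,0.0]],"twist":[[0,0,-0.666],[0,0,-0.666],[0,0,-0.666],[0,0,-0.666],[0,0,-0.666],[0,0,-0.666],[0,0,-0.666]]}'
python3 -c "
from h import *
st();c=snap('wrist','w1.png')
P=cloud(c);near=np.hypot(P[...,0]-537,P[...,1]+292)<140
print(*blobs(c,white(c)&near,85,103,30),sep='\n')
print(c['cam_to_world'][:3,3])
go(486,-323.4,84)"
```

```text
t: 1.27
position: [486.4, -324.2, 384.7]
eef_rot: [2.224, 2.218, -0.001]
ft_force: [0.8, -0.7, -0.5]
gripper_width: 47.0
finger_force: 0.0
t1.3 grasp [ 486.3 -324.3  230. ] yaw 1.568 w 47.0 F [ 0.8 -0.7 -0.5] fing 0.0
(360, 76, 781, 514.7, -237.1, 92.6, 21.7)
(465, 110, 727, 591.1, -260.9, 92.4, 22.0)
(322, 193, 583, 487.9, -322.9, 92.5, 21.7)
(419, 222, 555, 564.2, -346.9, 92.4, 22.1)
[ 488.02505411 -252.61151323  353.46329808]
trans [ 0.006 -0.     0.73 ] twist [-0.001  0.001 -0.004]
```

View pics/w1.png

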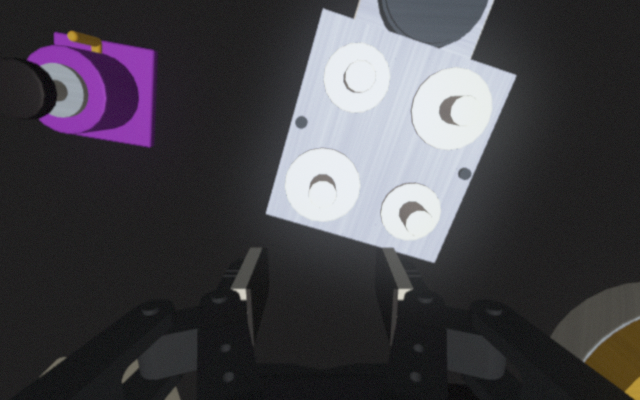

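```bash
python3 -m crank '{"translation":[[0.005,0,0.3],[0.005,0,0.5],[0.005,0,0.65],[0.005,0,0.71],[0.005,0,0.71],[0.005,0,0.71]],"twist":[[0,0,0],[0,0,0],[0,0,0],[0,0,0],[0,0,0],[0,0,0]]}' && python3 -m crank '{"translation":[[0,0,0],[0,0,0],[0,0,0],[0,0,0],[0,0,0],[0,0,0]],"twist":[[0,0,0],[0,0,0],[0,0,0],[0,0,0],[0,0,0],[0,0,0]]}' -1
python3 -c "
from h import *
st()"
```

```text
t: 1.82
position: [485.7, -323.5, 241.6]
eef_rot: [-2.223, -2.217, 0.001]
ft_force: [-1.3, 0.1, 0.2]
gripper_width: 46.9
finger_force: 0.0
t: 2.32
position: [487.3, -322.5, 243.9]
eef_rot: [2.218, 2.221, -0.001]
ft_force: [-1.4, -1.4, 3.3]
gripper_width: 20.2
finger_force: 59.2
t2.3 grasp [ 487.4 -322.8   89.2] yaw 1.572 w 20.2 F [-1.4 -1.4  3.3] fing 59.2
```

```bash
python3 -m crank '{"translation":[[0,0,-0.2],[0,0,-0.4],[0.15,0,-0.5],[0.35,-0.05,-0.5],[0.55,-0.1,-0.5],[0.75,-0.15,-0.5],[0.9,-0.2,-0.5],[0.9,-0.2,-0.5]],"twist":[[0,0,0],[0,0,0],[0,0,0],[0,0,0],[0,0,0],[0,0,0],[0,0,0],[0,0,0]]}'
python3 -c "
from h import *
st();c=snap('wrist','w2.png')
P=cloud(c);h=hsv(c)
for zl,zh in((2,9),(10,19)):
    b=(P[...,2]>zl)&(P[...,2]<zh)&(np.hypot(P[...,0]-452,P[...,1]-26)<110)&(h[...,1]<45)&(h[...,2]>60)
    print(cv2.minAreaRect(P[b][:,:2].astype(np.float32)),b.sum(),np.median(P[b][:,2]))
go(424,-2,80)"
```

```text
t: 2.98
position: [444.2, -137.0, 341.0]
eef_rot: [-2.211, -2.223, -0.001]
ft_force: [-0.2, 0.5, -0.4]
gripper_width: 19.7
finger_force: 60.2
t3.0 grasp [ 443.6 -136.2  186.3] yaw 1.576 w 19.7 F [-0.2  0.5 -0.4] fing 60.2
((456.08221435546875, -8.892377853393555), (138.64804077148438, 43.044559478759766), 1.906068205833435) 8288 3.5747492861994488
((456.11456298828125, -11.074026107788086), (140.98910522460938, 40.88247299194336), 0.8420599699020386) 1653 14.163356731714543
trans [ 0.685 -0.103  0.536] twist [-0.002 -0.002  0.006]
```

View pics/w2.png

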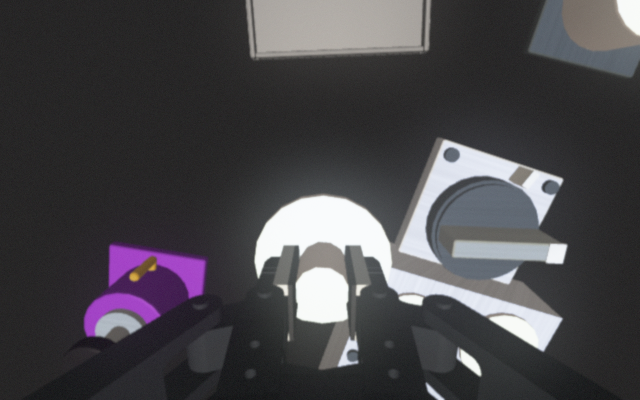

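```bash
python3 -m crank '{"translation":[[0.2,-0.03,0],[0.4,-0.06,0],[0.6,-0.09,0.15],[0.73,-0.09,0.35],[0.73,-0.09,0.55],[0.73,-0.09,0.65],[0.73,-0.09,0.7],[0.73,-0.09,0.71],[0.73,-0.09,0.71]],"twist":[[0,0,0],[0,0,0],[0,0,0],[0,0,0],[0,0,0],[0,0,0],[0,0,0],[0,0,0],[0,0,0]]}' && python3 -m crank '{"translation":[[0,0,0],[0,0,0],[0,0,0],[0,0,-0.2],[0,0,-0.4],[0,0,-0.6],[0,0,-0.6]],"twist":[[0,0,0],[0,0,0],[0,0,0],[0,0,0],[0,0,0],[0,0,0],[0,0,0]]}' 0.1
python3 -c "
from h import *
st();go(590,-261,87)"
```

```text
t: 3.78
position: [429.4, 3.3, 200.9]
eef_rot: [2.221, 2.222, -0.0]
ft_force: [-0.2, -0.1, -0.2]
gripper_width: 20.2
finger_force: 60.4
t: 4.37
position: [432.6, 3.2, 330.5]
eef_rot: [2.209, 2.211, 0.018]
ft_force: [1.1, -0.5, 0.9]
gripper_width: 47.2
finger_force: 0.0
t4.4 grasp [435.5   2.8 175.9] yaw 1.572 w 47.2 F [ 1.1 -0.5  0.9] fing 0.0
trans [-1.321  0.777  0.463] twist [0.024 0.004 0.001]
```

```bash
python3 -m crank '{"translation":[[-0.2,0.1,0],[-0.4,0.2,0],[-0.6,0.3,0],[-0.8,0.42,0],[-0.95,0.55,0],[-1,0.65,0],[-1,0.78,0]],"twist":[[0,0,0],[0,0,0],[0,0,0],[0,0,0],[0,0,0],[0,0,0],[0,0,0]]}' && python3 -m crank '{"translation":[[-0.2,0,0],[-0.32,0,0.0],[-0.32,0,0],[-0.32,0,0],[-0.32,0,0]],"twist":[[0,0,0],[0,0,0],[0,0,0],[0,0,0],[0,0,0]]}'
python3 -c "
from h import *
st();go(590,-261,87)"
```

```text
t: 4.95
position: [586.1, -200.7, 322.2]
eef_rot: [2.222, 2.214, -0.0]
ft_force: [0.4, -0.1, 0.5]
gripper_width: 47.1
finger_force: 0.0
t: 5.37
position: [584.7, -259.7, 321.1]
eef_rot: [2.221, 2.222, 0.001]
ft_force: [-0.7, -0.2, -0.4]
gripper_width: 46.6
finger_force: 0.0
t5.4 grasp [ 584.8 -259.6  166.4] yaw 1.571 w 46.6 F [-0.7 -0.2 -0.4] fing 0.0
trans [-0.007  0.026  0.397] twist [ 0.001 -0.     0.001]
```

```bash
python3 -m crank '{"translation":[[-0.007,0.026,0.1],[-0.007,0.026,0.25],[-0.007,0.026,0.36],[-0.007,0.026,0.395],[-0.007,0.026,0.395],[-0.007,0.026,0.395]],"twist":[[0,0,0],[0,0,0],[0,0,0],[0,0,0],[0,0,0],[0,0,0]]}' && python3 -m crank '{"translation":[[0,0,0],[0,0,0],[0,0,0],[0,0,0],[0,0,0],[0,0,0]],"twist":[[0,0,0],[0,0,0],[0,0,0],[0,0,0],[0,0,0],[0,0,0]]}' -1 && python3 -m crank '{"translation":[[0,0,-0.2],[0,0,-0.35],[0.2,0,-0.45],[0.4,-0.1,-0.45],[0.6,-0.2,-0.45],[0.8,-0.3,-0.45],[1,-0.45,-0.45],[1,-0.54,-0.45],[1,-0.54,-0.45],[1,-0.54,-0.45]],"twist":[[0,0,0],[0,0,0],[0,0,0],[0,0,0],[0,0,0],[0,0,0],[0,0,0],[0,0,0],[0,0,0],[0,0,0]]}'
python3 -c "
from h import *
st();go(482,66,44)"
```

```text
t: 5.87
position: [590.2, -260.5, 242.2]
eef_rot: [2.219, 2.224, 0.0]
ft_force: [0.2, 0.1, 2.2]
gripper_width: 46.9
finger_force: 0.0
t: 6.37
position: [591.2, -261.7, 244.4]
eef_rot: [2.217, 2.22, 0.002]
ft_force: [0.4, 0.7, 5.5]
gripper_width: 19.8
finger_force: 59.3
t: 7.2
position: [480.1, -60.1, 331.1]
eef_rot: [-2.218, -2.224, 0.001]
ft_force: [0.5, 0.3, 0.1]
gripper_width: 19.8
finger_force: 60.0
t7.2 grasp [480.  -60.1 176.4] yaw 1.574 w 19.8 F [0.5 0.3 0.1] fing 60.0
trans [0.631 0.012 0.662] twist [-0.001 -0.     0.004]
```

```bash
python3 -m crank '{"translation":[[0.2,0,0],[0.4,0,0],[0.6,0.01,0],[0.63,0.012,0.2],[0.63,0.012,0.4],[0.63,0.012,0.55],[0.63,0.012,0.63],[0.63,0.012,0.655],[0.63,0.012,0.655],[0.63,0.012,0.655]],"twist":[[0,0,0],[0,0,0],[0,0,0],[0,0,0],[0,0,0],[0,0,0],[0,0,0],[0,0,0],[0,0,0],[0,0,0]]}' && python3 -m crank '{"translation":[[0,0,0],[0,0,0],[0,0,0],[0,0,-0.2],[0,0,-0.4],[0,0,-0.6],[0,0,-0.6],[0,0,-0.6],[0,0,-0.6]],"twist":[[0,0,0],[0,0,0],[0,0,0],[0,0,0],[0,0,0],[0,0,0],[0,0,0],[0,0,0],[0,0,0]]}' 0.1
python3 -c "
from h import *
st();go(513.5,-237,89)"
```

```text
t: 8.03
position: [485.8, 64.1, 201.7]
eef_rot: [2.22, 2.22, 0.003]
ft_force: [0.7, -0.5, -0.6]
gripper_width: 20.1
finger_force: 60.1
t: 8.78
position: [484.0, 64.6, 321.3]
eef_rot: [2.22, 2.222, 0.002]
ft_force: [-0.7, 0.2, -0.1]
gripper_width: 47.1
finger_force: 0.0
t8.8 grasp [484.2  64.6 166.6] yaw 1.572 w 47.1 F [-0.7  0.2 -0.1] fing 0.0
trans [-1.508  0.145  0.388] twist [0.002 0.    0.001]
```

```bash
python3 -m crank '{"translation":[[-0.2,0,0],[-0.4,0.03,0],[-0.6,0.06,0],[-0.8,0.1,0],[-1,0.145,0]],"twist":[[0,0,0],[0,0,0],[0,0,0],[0,0,0],[0,0,0]]}' && python3 -m crank '{"translation":[[-0.2,0,0],[-0.4,0,0.0],[-0.508,0,0],[-0.508,0,0.2],[-0.508,0,0.35],[-0.508,0,0.385],[-0.508,0,0.385],[-0.508,0,0.385]],"twist":[[0,0,0],[0,0,0],[0,0,0],[0,0,0],[0,0,0],[0,0,0],[0,0,0],[0,0,0]]}' && python3 -m crank '{"translation":[[0,0,0],[0,0,0],[0,0,0],[0,0,0],[0,0,0],[0,0,0]],"twist":[[0,0,0],[0,0,0],[0,0,0],[0,0,0],[0,0,0],[0,0,0]]}' -1 && python3 -m crank '{"translation":[[0,0,-0.2],[0,0,-0.35],[0.2,0,-0.45],[0.4,-0.05,-0.45],[0.6,-0.05,-0.45],[0.8,-0.1,-0.45],[1,-0.13,-0.45],[1,-0.13,-0.45],[1,-0.13,-0.45],[1,-0.13,-0.45]],"twist":[[0,0,0],[0,0,0],[0,0,0],[0,0,0],[0,0,0],[0,0,0],[0,0,0],[0,0,0],[0,0,0],[0,0,0]]}'
python3 -c "
from h import *
st();go(488,4,44)"
```

```text
t: 9.2
position: [512.1, -136.6, 318.2]
eef_rot: [-2.217, -2.22, 0.003]
ft_force: [1.1, -0.5, -0.4]
gripper_width: 46.9
finger_force: 0.0
t: 9.87
position: [513.1, -236.4, 242.8]
eef_rot: [-2.218, -2.221, 0.001]
ft_force: [0.1, -0.2, 0.3]
gripper_width: 47.2
finger_force: 0.0
t: 10.37
position: [514.4, -237.1, 245.6]
eef_rot: [2.218, 2.221, 0.002]
ft_force: [-0.2, 0.7, 6.6]
gripper_width: 20.0
finger_force: 59.4
t: 11.2
position: [487.2, -36.9, 333.7]
eef_rot: [2.218, 2.223, -0.0]
ft_force: [-0.8, -0.6, -0.1]
gripper_width: 19.5
finger_force: 60.5
t11.2 grasp [487.3 -37.  179. ] yaw 1.573 w 19.5 F [-0.8 -0.6 -0.1] fing 60.5
trans [0.205 0.004 0.675] twist [0.    0.001 0.003]
```

```bash
python3 -m crank '{"translation":[[0.2,0.018,0],[0.2,0.018,0.2],[0.2,0.018,0.4],[0.2,0.018,0.55],[0.2,0.018,0.64],[0.2,0.018,0.665],[0.2,0.018,0.665],[0.2,0.018,0.665]],"twist":[[0,0,0],[0,0,0],[0,0,0],[0,0,0],[0,0,0],[0,0,0],[0,0,0],[0,0,0]]}' && python3 -m crank '{"translation":[[0,0,0],[0,0,0],[0,0,0],[0,0,-0.2],[0,0,-0.4],[0,0,-0.6],[0,0,-0.6],[0,0,-0.6],[0,0,-0.6]],"twist":[[0,0,0],[0,0,0],[0,0,0],[0,0,0],[0,0,0],[0,0,0],[0,0,0],[0,0,0],[0,0,0]]}' 0.1
python3 -c "
from h import *
st();go(562.5,-347,89)"
```

```text
t: 11.87
position: [491.6, 1.7, 201.0]
eef_rot: [2.222, 2.22, 0.001]
ft_force: [0.6, -0.3, 0.2]
gripper_width: 19.7
finger_force: 60.6
t: 12.62
position: [490.6, 3.1, 321.1]
eef_rot: [2.22, 2.222, 0.001]
ft_force: [0.3, 0.4, 0.2]
gripper_width: 47.2
finger_force: 0.0
t12.6 grasp [490.7   3.1 166.4] yaw 1.572 w 47.2 F [0.3 0.4 0.2] fing 0.0
trans [-1.751  0.357  0.387] twist [0.001 0.    0.002]
```

```bash
python3 -m crank '{"translation":[[-0.2,0,0],[-0.4,0.07,0],[-0.6,0.15,0],[-0.8,0.25,0],[-1,0.357,0]],"twist":[[0,0,0],[0,0,0],[0,0,0],[0,0,0],[0,0,0]]}' && python3 -m crank '{"translation":[[-0.2,0,0],[-0.4,0,0.0],[-0.6,0,0],[-0.75,0,0.0],[-0.75,0,0.2],[-0.75,0,0.35],[-0.75,0,0.385],[-0.75,0,0.385],[-0.75,0,0.385]],"twist":[[0,0,0],[0,0,0],[0,0,0],[0,0,0],[0,0,0],[0,0,0],[0,0,0],[0,0,0],[0,0,0]]}' && python3 -m crank '{"translation":[[0,0,0],[0,0,0],[0,0,0],[0,0,0],[0,0,0],[0,0,0]],"twist":[[0,0,0],[0,0,0],[0,0,0],[0,0,0],[0,0,0],[0,0,0]]}' -1 && python3 -m crank '{"translation":[[0,0,-0.2],[0,0,-0.35],[0.2,0,-0.45],[0.4,-0.15,-0.45],[0.6,-0.3,-0.45],[0.8,-0.45,-0.45],[1,-0.6,-0.45],[1,-0.7,-0.45],[1,-0.7,-0.45],[1,-0.7,-0.45]],"twist":[[0,0,0],[0,0,0],[0,0,0],[0,0,0],[0,0,0],[0,0,0],[0,0,0],[0,0,0],[0,0,0],[0,0,0]]}'
python3 -c "
from h import *
st();go(420,72,44)"
```

```text
t: 13.03
position: [557.4, -190.4, 317.8]
eef_rot: [-2.217, -2.219, 0.003]
ft_force: [0.4, 0.1, 0.4]
gripper_width: 46.7
finger_force: 0.0
t: 13.78
position: [557.8, -338.3, 241.7]
eef_rot: [-2.217, -2.22, 0.001]
ft_force: [0.8, 0.4, -0.4]
gripper_width: 47.1
finger_force: 0.0
t: 14.28
position: [559.3, -339.0, 244.9]
eef_rot: [2.218, 2.221, 0.002]
ft_force: [4.1, 0.6, 1.8]
gripper_width: 19.7
finger_force: 58.7
t: 15.12
position: [415.0, -137.1, 331.9]
eef_rot: [-2.215, -2.221, 0.004]
ft_force: [0.7, -0.9, -0.6]
gripper_width: 19.6
finger_force: 58.8
t15.1 grasp [ 414.2 -136.8  177.2] yaw 1.573 w 19.6 F [ 0.7 -0.9 -0.6] fing 58.8
trans [1.044 0.031 0.668] twist [-0.006 -0.002  0.003]
```

```bash
python3 -m crank '{"translation":[[0.2,0,0],[0.4,0.01,0],[0.6,0.03,0],[0.8,0.03,0],[1,0.03,0],[1,0.03,0],[1,0.03,0]],"twist":[[0,0,0],[0,0,0],[0,0,0],[0,0,0],[0,0,0],[0,0,0],[0,0,0]]}' && python3 -m crank '{"translation":[[0.084,0,0],[0.084,0,0.2],[0.084,0,0.4],[0.084,0,0.55],[0.084,0,0.64],[0.084,0,0.655],[0.084,0,0.655],[0.084,0,0.655]],"twist":[[0,0,0],[0,0,0],[0,0,0],[0,0,0],[0,0,0],[0,0,0],[0,0,0],[0,0,0]]}' && python3 -m crank '{"translation":[[0,0,0],[0,0,0],[0,0,0],[0,0,-0.2],[0,0,-0.4],[0,0,-0.6],[0,0,-0.8],[0,0,-0.8],[0,0,-0.8]],"twist":[[0,0,0],[0,0,0],[0,0,0],[0,0,0],[0,0,0],[0,0,0],[0,0,0],[0,0,0],[0,0,0]]}' 0.1
python3 -c "
from h import *
st();snap('top','top2.png');a=cv2.imread('pics/top2.png')[130:280,160:520];cv2.imwrite('pics/crop2.png',cv2.resize(a,None,fx=2.2,fy=2.2,interpolation=cv2.INTER_CUBIC));go(576,-168,160,0)"
```

```text
t: 15.7
position: [424.9, 62.2, 334.1]
eef_rot: [2.214, 2.227, -0.0]
ft_force: [-0.3, 0.3, -0.4]
gripper_width: 19.9
finger_force: 58.8
t: 16.37
position: [425.4, 76.6, 203.6]
eef_rot: [2.221, 2.22, 0.002]
ft_force: [0.3, 0.5, -0.5]
gripper_width: 19.3
finger_force: 58.8
t: 17.12
position: [425.3, 77.8, 367.1]
eef_rot: [2.215, 2.218, 0.011]
ft_force: [-0.0, -0.2, -0.1]
gripper_width: 46.6
finger_force: 0.0
t17.1 grasp [426.8  77.8 212.4] yaw 1.572 w 46.6 F [-0.  -0.2 -0.1] fing 0.0
trans [-1.23   0.756  0.252] twist [ 0.004 -0.004  2.002]
```

View pics/crop2.png

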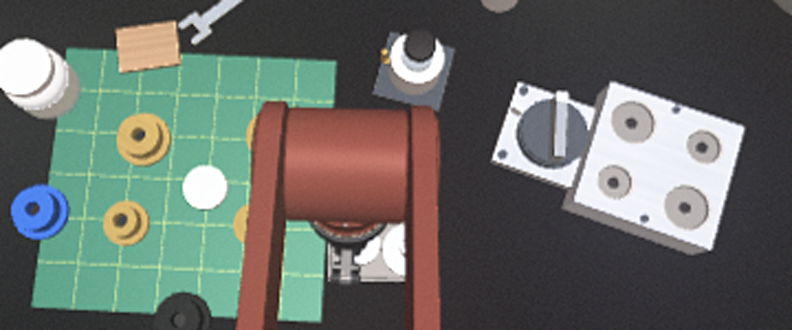

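```bash
python3 -m crank '{"translation":[[-0.15,0.1,0],[-0.3,0.2,0],[-0.5,0.35,0],[-0.65,0.5,0],[-0.8,0.65,0],[-0.9,0.756,0],[-0.9,0.756,0],[-0.9,0.756,0]],"twist":[[0,0,0.16],[0,0,0.32],[0,0,0.48],[0,0,0.64],[0,0,0.8],[0,0,0.95],[0,0,1],[0,0,1]]}' -0.15
python3 -c "
from h import *
st();go(576,-168.3,120,-0.03)"
```

```text
t: 17.83
position: [575.6, -103.7, 359.3]
eef_rot: [-2.9, -1.198, 0.007]
ft_force: [-0.2, -0.3, -0.6]
gripper_width: 36.0
finger_force: 0.0
t17.8 grasp [ 574.8 -103.5  204.6] yaw 0.784 w 36.0 F [-0.2 -0.3 -0.6] fing 0.0
trans [-0.225  0.232  0.422] twist [-0.005  0.006  1.036]
```

```bash
python3 -m crank '{"translation":[[-0.1,0.1,0],[-0.225,0.232,0],[-0.225,0.232,0.1],[-0.225,0.232,0.2],[-0.225,0.232,0.2],[-0.225,0.232,0.2],[-0.225,0.232,0.2],[-0.225,0.232,0.2],[-0.225,0.232,0.2],[-0.225,0.232,0.2]],"twist":[[0,0,0.16],[0,0,0.32],[0,0,0.48],[0,0,0.64],[0,0,0.8],[0,0,0.95],[0,0,1],[0,0,1],[0,0,1],[0,0,1]]}'
python3 -c "
from h import *
import pickle
st();c=snap('wrist','w3.png');t=snap('top');pickle.dump((c,t),open('c3.pkl','wb'))
for c in(c,t):
    P=cloud(c);b=(abs(P[...,2]-77)<4)&(np.hypot(P[...,0]-576,P[...,1]+168)<50)
    print('bar',cv2.minAreaRect(P[b][:,:2].astype(np.float32)),b.sum(),np.median(P[b][:,2]) if b.any() else 0)
go(576,-168.3,68,-0.03)"
```

```text
t: 18.67
position: [575.8, -166.0, 322.0]
eef_rot: [-3.141, -0.005, 0.002]
ft_force: [0.4, 0.6, -0.1]
gripper_width: 36.2
finger_force: 0.0
t18.7 grasp [ 575.6 -165.9  167.3] yaw 0.003 w 36.2 F [ 0.4  0.6 -0.1] fing 0.0
bar ((578.6484985351562, -167.8867950439453), (14.451956748962402, 80.31305694580078), 87.69584655761719) 2621 77.52060126414875
bar ((542.0676879882812, -162.43246459960938), (4.844930171966553, 13.051660537719727), 87.24424743652344) 10 76.55212394272087
trans [-0.001  0.01   0.499] twist [-0.     0.001  0.041]
```

View pics/w3.png

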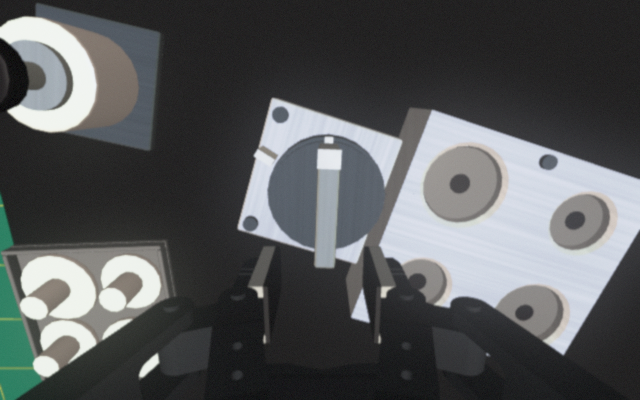

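```bash
python3 - <<'E'
from h import *
import pickle
c,t=pickle.load(open('c3.pkl','rb'))
P=cloud(c);ax=np.array([578.6,-167.9])
r=np.hypot(P[...,0]-ax[0],P[...,1]-ax[1])
b=(abs(P[...,2]-41)<4)&(r>45)&(r<62);b[:130]=0;b[180:]=0;b[:,:240]=0;b[:,290:]=0
q=P[b];print(b.sum(),q.mean(0));d=q.mean(0)[:2]-ax;print(np.hypot(*d),np.arctan2(d[1],d[0]))
rr=cv2.minAreaRect(q[:,:2].astype(np.float32));print(rr);d=np.array(rr[0])-ax;print('angle by rect',np.arctan2(d[1],d[0]))
# block edge direction, wrist
b=(abs(P[...,2]-60)<3)&(P[...,0]>470);b=b.astype(np.uint8)
# bores: region below block top
for n,cc in(('w',c),('t',t)):
    P=cloud(cc);v=white(cc)
    for (x,y,R) in((590,-261,28),(563,-347,22),(513,-237,22),(486,-323,28)):
        m=((P[...,2]<58.5)&(np.hypot(P[...,0]-x,P[...,1]-y)<R+12)&(P[...,2]>40)).astype(np.uint8)
        k,l,s,ce=cv2.connectedComponentsWithStats(m)
        if k<2: continue
        i=1+np.argmax(s[1:,4])
        # rim: cast region boundary onto z=60 plane
        cnt=max(cv2.findContours((l==i).astype(np.uint8),cv2.RETR_EXTERNAL,cv2.CHAIN_APPROX_NONE)[0],key=len)[:,0]
        Q=np.array([onz(cc,u,w,60)[:2] for u,w in cnt]).astype(np.float32)
        (cx,cy),rad=cv2.minEnclosingCircle(Q);e=cv2.fitEllipse(Q)
        print(n,round(cx,1),round(cy,1),'d',round(2*rad,1),'ell',np.round(e[0],1),np.round(e[1],1))
E
```

```text
188 [ 607.73952801 -123.73246158   41.24131005]
52.913925796708725 0.9875975692082974
((607.4560546875, -123.5801010131836), (13.92728042602539, 6.355429172515869), 58.307735443115234)
angle by rect 0.9936582156982694
w 590.6 -261.0 d 61.2 ell [ 591.7 -260.5] [56.6 57.1]
w 565.0 -345.7 d 49.0 ell [ 565.1 -345.8] [45.1 45.4]
w 517.5 -238.9 d 45.8 ell [ 521.2 -243.4] [26.6 44.4]
w 489.8 -323.9 d 60.8 ell [ 495.2 -326.3] [39.9 58.6]
```

```bash
python3 -m crank '{"translation":[[0,0.01,0.1],[0,0.01,0.25],[0,0.01,0.4],[0,0.01,0.48],[0,0.01,0.495],[0,0.01,0.495],[0,0.01,0.495]],"twist":[[0,0,0.05],[0,0,0.05],[0,0,0.05],[0,0,0.05],[0,0,0.05],[0,0,0.05],[0,0,0.05]]}' && python3 -m crank '{"translation":[[0,0,0],[0,0,0],[0,0,0],[0,0,0],[0,0,0],[0,0,0]],"twist":[[0,0,0],[0,0,0],[0,0,0],[0,0,0],[0,0,0],[0,0,0]]}' -1
python3 -c "
from h import *
st()"
```

```text
t: 19.35
position: [577.0, -169.1, 224.7]
eef_rot: [3.14, -0.059, 0.002]
ft_force: [0.4, -0.1, 0.6]
gripper_width: 36.2
finger_force: 0.0
t: 19.85
position: [577.5, -168.9, 226.1]
eef_rot: [3.14, -0.06, 0.006]
ft_force: [-0.5, 2.0, 6.6]
gripper_width: 12.9
finger_force: 60.6
t19.9 grasp [ 578.1 -169.1   71.4] yaw -0.038 w 12.9 F [-0.5  2.   6.6] fing 60.6
```

```bash
python3 -m crank '{"translation":[[0,0,0],[0,0,0],[0,0,0],[0,0,0],[0,0,0],[0,0,0],[0,0,0],[0,0,0],[0,0,0]],"twist":[[0,0,-0.12],[0,0,-0.24],[0,0,-0.36],[0,0,-0.48],[0,0,-0.6],[0,0,-0.72],[0,0,-0.84],[0,0,-0.84],[0,0,-0.84]]}' && python3 -m crank '{"translation":[[0,0,0],[0,0,0],[0,0,0],[0,0,0],[0,0,0],[0,0,0],[0,0,0]],"twist":[[0,0,-0.12],[0,0,-0.24],[0,0,-0.36],[0,0,-0.47],[0,0,-0.47],[0,0,-0.47],[0,0,-0.47]]}'
python3 -c "
from h import *
st()"
```

```text
t: 20.6
position: [577.4, -168.5, 226.1]
eef_rot: [2.99, 0.961, 0.005]
ft_force: [-1.0, 3.9, 7.7]
gripper_width: 13.1
finger_force: 60.7
t: 21.18
position: [577.3, -168.3, 226.1]
eef_rot: [2.764, 1.494, 0.004]
ft_force: [-1.6, 3.9, 7.4]
gripper_width: 12.8
finger_force: 60.8
t21.2 grasp [ 577.6 -168.2   71.4] yaw 0.991 w 12.8 F [-1.6  3.9  7.4] fing 60.8
```

```bash
python3 -m crank '{"translation":[[0,0,0],[0,0,0],[0,0,0],[0,0,0],[0,0,-0.15],[0,0,-0.35],[0,0,-0.5],[0,0,-0.6],[0,0,-0.6],[0,0,-0.6],[0,0,-0.6]],"twist":[[0,0,0],[0,0,0],[0,0,0],[0,0,0],[0,0,0],[0,0,0],[0,0,0],[0,0,0],[0,0,0],[0,0,0],[0,0,0]]}' -0.15
python3 -c "
from h import *
st();c=snap('wrist','w4.png')
P=cloud(c);b=(abs(P[...,2]-77)<4)&(np.hypot(P[...,0]-577,P[...,1]+168)<50)
r=cv2.minAreaRect(P[b][:,:2].astype(np.float32));print('bar',r)
c=snap('top','top4.png');print('brass',*blobs(c,brass(c),42,58,15)[:4],sep='\n ')
go(556.5,184.3,120)"
```

```text
t: 22.1
position: [575.8, -168.7, 342.2]
eef_rot: [-2.763, -1.492, 0.002]
ft_force: [-0.6, -0.8, -0.2]
gripper_width: 36.4
finger_force: 0.0
t22.1 grasp [ 575.5 -168.6  187.5] yaw 0.991 w 36.4 F [-0.6 -0.8 -0.2] fing 0.0
bar ((578.5214233398438, -167.81192016601562), (80.10418701171875, 13.987022399902344), 57.29789352416992)
brass
 (282, 189, 248, 556.5, 184.6, 49.2, 52.1)
 (223, 191, 254, 544.1, 347.6, 49.2, 52.7)
 (214, 230, 148, 436.1, 357.4, 49.0, 40.0)
 (275, 231, 142, 442.6, 196.9, 49.2, 39.8)
trans [ 1.424 -1.045  0.335] twist [-0.006 -0.001 -0.739]
```

View pics/w4.png

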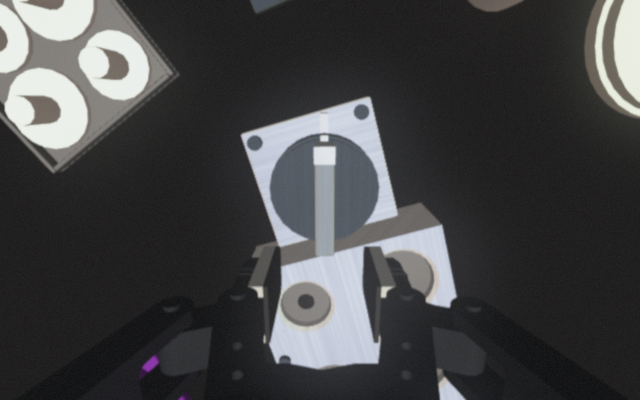

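```bash
python3 -m crank '{"translation":[[0.15,-0.1,0],[0.3,-0.2,0],[0.45,-0.3,0],[0.6,-0.4,0],[0.75,-0.52,0],[0.9,-0.65,0],[0.95,-0.7,0],[0.95,-0.7,0],[0.95,-0.7,0]],"twist":[[0,0,-0.15],[0,0,-0.3],[0,0,-0.45],[0,0,-0.6],[0,0,-0.74],[0,0,-0.74],[0,0,-0.74],[0,0,-0.74],[0,0,-0.74]]}' 0.65
python3 -c "
from h import *
st();c=snap('wrist')
print(*blobs(c,brass(c),44,55,200),sep='\n ')
go(557,184.5,46)"
```

```text
t: 22.95
position: [562.9, 67.2, 342.2]
eef_rot: [-2.217, -2.224, 0.004]
ft_force: [0.5, -0.1, 0.3]
gripper_width: 70.6
finger_force: 0.0
t22.9 grasp [562.5  67.1 187.5] yaw 1.574 w 70.6 F [ 0.5 -0.1  0.3] fing 0.0
(149, 19, 1627, 445.2, 196.3, 49.4, 40.4)
 (316, 31, 3858, 559.2, 185.2, 49.5, 52.0)
trans [ 0.592 -0.029  0.708] twist [-0.002  0.001  0.002]
```

```bash
python3 -m crank '{"translation":[[0.2,-0.025,0],[0.4,-0.025,0],[0.594,-0.025,0.1],[0.594,-0.025,0.3],[0.594,-0.025,0.5],[0.594,-0.025,0.63],[0.594,-0.025,0.69],[0.594,-0.025,0.70],[0.594,-0.025,0.70],[0.594,-0.025,0.70]],"twist":[[0,0,0],[0,0,0],[0,0,0],[0,0,0],[0,0,0],[0,0,0],[0,0,0],[0,0,0],[0,0,0],[0,0,0]]}' && python3 -m crank '{"translation":[[0,0,0],[0,0,0],[0,0,0],[0,0,0],[0,0,0],[0,0,0]],"twist":[[0,0,0],[0,0,0],[0,0,0],[0,0,0],[0,0,0],[0,0,0]]}' -1
python3 -c "
from h import *
st()"
```

```text
t: 23.83
position: [560.0, 185.0, 205.7]
eef_rot: [2.22, 2.22, 0.005]
ft_force: [0.4, 0.2, 0.4]
gripper_width: 70.3
finger_force: 0.0
t: 24.33
position: [560.0, 185.8, 206.8]
eef_rot: [2.218, 2.22, 0.007]
ft_force: [-0.3, -0.7, 5.4]
gripper_width: 49.3
finger_force: 62.9
t24.3 grasp [560.9 185.9  52.1] yaw 1.572 w 49.3 F [-0.3 -0.7  5.4] fing 62.9
```

```bash
python3 -m crank '{"translation":[[0,0,-0.2],[0,0,-0.4],[0,0,-0.6],[-0.2,0,-0.7],[-0.4,0,-0.7],[-0.6,0,-0.7],[-0.8,0,-0.7],[-0.95,0,-0.7],[-1,0,-0.7],[-1,0,-0.7]],"twist":[[0,0,0],[0,0,0],[0,0,0],[0,0,0],[0,0,0],[0,0,0],[0,0,0],[0,0,0],[0,0,0],[0,0,0]]}' && python3 -m crank '{"translation":[[-0.2,0,0],[-0.4,0.05,0],[-0.6,0.1,0],[-0.8,0.15,0],[-0.95,0.15,0],[-1,0.15,0],[-1,0.15,0],[-1,0.15,0]],"twist":[[0,0,0],[0,0,0],[0,0,0],[0,0,0],[0,0,0],[0,0,0],[0,0,0],[0,0,0]]}'
python3 -c "
from h import *
st();go(589.7,-261,125)"
```

```text
t: 25.17
position: [558.4, -16.7, 344.1]
eef_rot: [2.224, 2.218, 0.0]
ft_force: [0.5, 0.8, -1.3]
gripper_width: 49.9
finger_force: 63.1
t: 25.83
position: [588.9, -213.0, 343.3]
eef_rot: [-2.219, -2.221, -0.002]
ft_force: [1.0, 0.3, -1.6]
gripper_width: 49.9
finger_force: 63.1
t25.8 grasp [ 588.8 -212.7  188.6] yaw 1.572 w 49.9 F [ 1.   0.3 -1.6] fing 63.1
trans [-0.241  0.004  0.317] twist [-0.001 -0.003  0.002]
```

```bash
python3 -m crank '{"translation":[[-0.15,0.004,0],[-0.24,0.004,0.1],[-0.24,0.004,0.2],[-0.24,0.004,0.3],[-0.24,0.004,0.32],[-0.24,0.004,0.32],[-0.24,0.004,0.32]],"twist":[[0,0,0],[0,0,0],[0,0,0],[0,0,0],[0,0,0],[0,0,0],[0,0,0]]}'
python3 -c "
from h import *
st();go(589.7,-261,110)"
```

```text
t: 26.42
position: [590.1, -260.6, 280.1]
eef_rot: [-2.218, -2.225, -0.001]
ft_force: [0.6, -0.3, -1.4]
gripper_width: 49.9
finger_force: 63.1
t26.4 grasp [ 590.1 -260.5  125.4] yaw 1.574 w 49.9 F [ 0.6 -0.3 -1.4] fing 63.1
trans [-0.002 -0.002  0.077] twist [ 0.    -0.001  0.004]
```

```bash
python3 -m crank '{"translation":[[-0.002,-0.002,0.02],[-0.002,-0.002,0.04],[-0.002,-0.002,0.06],[-0.002,-0.002,0.07],[-0.002,-0.002,0.08],[-0.002,-0.002,0.09],[-0.002,-0.002,0.09]],"twist":[[0,0,0],[0,0,0],[0,0,0],[0,0,0],[0,0,0],[0,0,0],[0,0,0]]}'
python3 -m crank '{"translation":[[0,0,0.006],[0,0,0.012],[0,0,0.018],[0,0,0.018]],"twist":[[0,0,0],[0,0,0],[0,0,0],[0,0,0]]}'

```

```text
t: 27.0
position: [589.4, -262.6, 263.4]
eef_rot: [-2.22, -2.221, -0.0]
ft_force: [-2.7, 2.4, 6.4]
gripper_width: 49.6
finger_force: 64.2
t: 27.33
position: [589.7, -262.3, 262.8]
eef_rot: [-2.219, -2.22, -0.001]
ft_force: [-7.2, 7.0, 17.3]
gripper_width: 49.5
finger_force: 65.3
```

```bash
python3 -m crank '{"translation":[[0.005,-0.005,0],[0.01,-0.01,0],[0.01,-0.01,0]],"twist":[[0,0,0],[0,0,0],[0,0,0]]}'
python3 -m crank '{"translation":[[0,0,0.006],[0,0,0.012],[0,0,0.018],[0,0,0.018]],"twist":[[0,0,0],[0,0,0],[0,0,0],[0,0,0]]}'

```

```text
t: 27.58
position: [588.6, -261.2, 262.7]
eef_rot: [2.217, 2.219, 0.002]
ft_force: [-3.6, 3.1, 13.1]
gripper_width: 49.8
finger_force: 64.6
t: 27.92
position: [589.0, -260.9, 262.0]
eef_rot: [2.219, 2.221, 0.003]
ft_force: [-7.7, 8.2, 24.9]
gripper_width: 49.5
finger_force: 66.0
```

```bash
python3 -m crank '{"translation":[[0.0,0,-0.02],[0.008,-0.008,-0.02],[0.015,-0.015,-0.02],[0.015,-0.015,-0.02]],"twist":[[0,0,0],[0,0,0],[0,0,0],[0,0,0]]}'
python3 -m crank '{"translation":[[0,0,0.006],[0,0,0.012],[0,0,0.018],[0,0,0.02],[0,0,0.02]],"twist":[[0,0,0],[0,0,0],[0,0,0],[0,0,0],[0,0,0]]}'

```

```text
t: 28.25
position: [586.8, -259.3, 262.6]
eef_rot: [2.211, 2.214, 0.005]
ft_force: [3.1, -2.0, 7.2]
gripper_width: 49.7
finger_force: 63.8
t: 28.67
position: [586.9, -259.3, 258.7]
eef_rot: [2.213, 2.215, 0.005]
ft_force: [3.4, -0.8, 9.1]
gripper_width: 49.5
finger_force: 64.4
```

```bash
python3 -m crank '{"translation":[[0,0.004,0.008],[0,0.004,0.016],[0,0.004,0.024],[0,0.004,0.032],[0,0.004,0.032]],"twist":[[0,0,0],[0,0,0],[0,0,0],[0,0,0],[0,0,0]]}'

```

```text
t: 29.08
position: [587.3, -259.4, 252.7]
eef_rot: [2.214, 2.216, 0.003]
ft_force: [1.1, -1.3, 12.4]
gripper_width: 49.8
finger_force: 64.7
```

```bash
python3 -m crank '{"translation":[[0,0,0.005],[0,0,0.01],[0,0,0.01]],"twist":[[0,0,0],[0,0,0],[0,0,0]]}'
python3 -m crank '{"translation":[[0,0,0.005],[0,0,0.01],[0,0,0.01]],"twist":[[0,0,0],[0,0,0],[0,0,0]]}'

```

```text
t: 29.33
position: [587.4, -259.4, 250.9]
eef_rot: [2.214, 2.216, 0.003]
ft_force: [2.2, -1.0, 13.0]
gripper_width: 49.4
finger_force: 64.7
t: 29.58
position: [587.4, -259.4, 248.9]
eef_rot: [2.214, 2.216, 0.003]
ft_force: [1.2, -0.1, 13.4]
gripper_width: 49.9
finger_force: 64.7
```

```bash
python3 -m crank '{"translation":[[0,0,0.004],[0,0,0.008],[0,0,0.008]],"twist":[[0,0,0],[0,0,0],[0,0,0]]}'
python3 -m crank '{"translation":[[0,0,0.004],[0,0,0.008],[0,0,0.008]],"twist":[[0,0,0],[0,0,0],[0,0,0]]}'

```

```text
t: 29.83
position: [587.5, -259.5, 248.7]
eef_rot: [2.214, 2.216, 0.003]
ft_force: [-1.5, 0.3, 18.8]
gripper_width: 49.6
finger_force: 65.3
t: 30.08
position: [587.7, -259.5, 248.7]
eef_rot: [2.214, 2.217, 0.003]
ft_force: [-4.1, 2.2, 25.0]
gripper_width: 49.8
finger_force: 66.1
```

```bash
python3 -m crank '{"translation":[[0,0,0],[0,0,0],[0,0,0],[0,0,-0.1],[0,0,-0.3],[0,0,-0.5],[0,0,-0.5],[0,0,-0.5]],"twist":[[0,0,0],[0,0,0],[0,0,0],[0,0,0],[0,0,0],[0,0,0],[0,0,0],[0,0,0]]}' 0.6
python3 -c "
from h import *
st()
c=snap('wrist','w5.png');print(*blobs(c,brass(c),60,100,200),sep='\n ')
for n in('top','side'):
  c=snap(n);print(n,*blobs(c,brass(c),86,96,15)[:4],'|',*blobs(c,brass(c),62,72,15)[:2],'|',*blobs(c,brass(c),42,58,15)[:4],sep='\n ')
go(545,347,120)"
```

```text
t: 30.75
position: [585.9, -258.3, 343.8]
eef_rot: [2.216, 2.219, 0.002]
ft_force: [-1.2, 0.0, -0.7]
gripper_width: 68.3
finger_force: 0.0
t30.8 grasp [ 586.7 -258.7  189.1] yaw 1.572 w 68.3 F [-1.2  0.  -0.7] fing 0.0
(324, 203, 5915, 590.3, -260.4, 91.0, 66.9)
top
 (555, 73, 56, 924.1, -559.2, 95.1, 49.5)
 (542, 74, 64, 912.3, -520.3, 94.9, 60.4)
 (564, 70, 18, 931.4, -585.2, 94.7, 21.6)
 (533, 71, 28, 914.5, -498.9, 95.0, 37.1)
 |
 (444, 187, 125, 587.3, -260.7, 67.6, 65.7)
 |
 (223, 191, 256, 543.6, 346.9, 49.2, 53.1)
 (215, 230, 152, 436.2, 357.3, 48.9, 40.0)
 (275, 231, 146, 442.5, 196.5, 49.3, 39.6)
 (80, 278, 58, 293.2, 692.5, 44.7, 94.8)
side
 (633, 38, 16, 414.6, -1370.3, 90.3, 147.1)
 (578, 52, 214, 498.0, -1124.6, 90.8, 244.5)
 (373, 53, 65, 929.6, -539.2, 95.2, 108.4)
 (368, 67, 76, 868.0, -465.3, 93.7, 84.9)
 |
 (583, 56, 235, 513.3, -1273.4, 66.9, 428.8)
 (366, 76, 40, 869.4, -461.0, 66.2, 84.8)
 |
 (581, 61, 362, 515.2, -1294.0, 49.7, 460.6)
 (370, 81, 23, 844.8, -456.3, 55.6, 62.1)
 (392, 86, 16, 776.2, -484.7, 55.2, 25.8)
 (294, 254, 211, 442.9, 196.1, 48.9, 41.8)
trans [ 3.021 -0.191  0.325] twist [-0.005 -0.003  0.001]
```

View pics/w5.png

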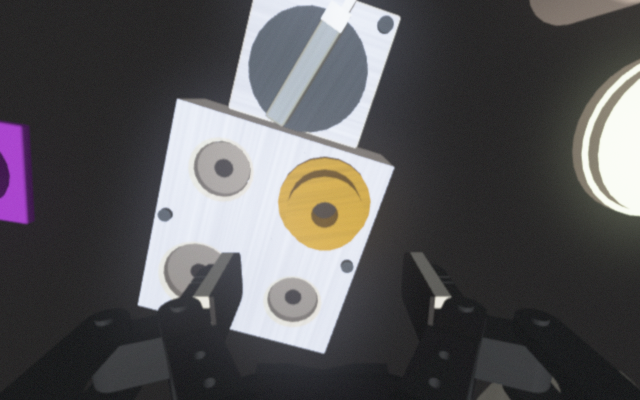

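```bash
python3 -m crank '{"translation":[[0.2,0,0],[0.4,0,0],[0.6,0,0],[0.8,0,0],[1,0,0],[1,0,0]],"twist":[[0,0,0],[0,0,0],[0,0,0],[0,0,0],[0,0,0],[0,0,0]]}' && python3 -m crank '{"translation":[[0.2,0,0],[0.4,-0.05,0],[0.6,-0.1,0],[0.8,-0.15,0],[1,-0.2,0],[1,-0.2,0]],"twist":[[0,0,0],[0,0,0],[0,0,0],[0,0,0],[0,0,0],[0,0,0]]}' && python3 -m crank '{"translation":[[0.2,0,0],[0.4,0,0],[0.6,0,0],[0.8,0,0],[0.98,0,0],[0.98,0,0],[0.98,0,0],[0.98,0,0]],"twist":[[0,0,0],[0,0,0],[0,0,0],[0,0,0],[0,0,0],[0,0,0],[0,0,0],[0,0,0]]}'
python3 -c "
from h import *
st();c=snap('wrist')
print(*blobs(c,brass(c),44,55,200),sep='\n ')
go(543.7,347.2,46)"
```

```text
t: 31.4
position: [583.2, -51.4, 337.6]
eef_rot: [-2.208, -2.223, 0.001]
ft_force: [-0.1, -0.3, -0.8]
gripper_width: 68.4
finger_force: 0.0
t: 31.9
position: [541.7, 147.5, 338.1]
eef_rot: [-2.209, -2.225, 0.004]
ft_force: [-1.1, -0.2, 0.1]
gripper_width: 68.3
finger_force: 0.0
t: 32.57
position: [544.1, 337.3, 338.7]
eef_rot: [-2.219, -2.223, 0.007]
ft_force: [-0.6, -0.4, -0.4]
gripper_width: 68.4
finger_force: 0.0
t32.6 grasp [543.6 336.9 184. ] yaw 1.572 w 68.4 F [-0.6 -0.4 -0.4] fing 0.0
(181, 167, 1931, 438.8, 359.0, 49.4, 40.4)
 (324, 180, 3261, 546.1, 348.7, 49.5, 52.0)
trans [ 0.053 -0.001  0.692] twist [-0.003  0.003  0.   ]
```

```bash
python3 -m crank '{"translation":[[0.053,0,0.15],[0.053,0,0.3],[0.053,0,0.5],[0.053,0,0.62],[0.053,0,0.67],[0.053,0,0.685],[0.053,0,0.685],[0.053,0,0.685],[0.053,0,0.685]],"twist":[[0,0,0],[0,0,0],[0,0,0],[0,0,0],[0,0,0],[0,0,0],[0,0,0],[0,0,0],[0,0,0]]}'
python3 -c "
from h import *
st();go(543.7,347.2,48)"
```

```text
t: 33.37
position: [545.8, 349.1, 206.8]
eef_rot: [2.22, 2.221, 0.007]
ft_force: [-0.4, 0.5, 0.5]
gripper_width: 68.2
finger_force: 0.0
t33.4 grasp [546.5 349.4  52.1] yaw 1.571 w 68.2 F [-0.4  0.5  0.5] fing 0.0
trans [-0.01  -0.011  0.02 ] twist [ 0.006 -0.003  0.001]
```

```bash
python3 -m crank '{"translation":[[-0.01,-0.01,0.01],[-0.01,-0.01,0.01],[-0.01,-0.01,0.01]],"twist":[[0,0,0],[0,0,0],[0,0,0]]}' && python3 -m crank '{"translation":[[0,0,0],[0,0,0],[0,0,0],[0,0,0],[0,0,0],[0,0,0]],"twist":[[0,0,0],[0,0,0],[0,0,0],[0,0,0],[0,0,0],[0,0,0]]}' -1
python3 -c "
from h import *
st()"
python3 -m crank '{"translation":[[0,0,-0.2],[0,0,-0.4],[0,0,-0.6],[-0.2,0,-0.7],[-0.4,0,-0.7],[-0.6,0,-0.7],[-0.8,0,-0.7],[-1,0,-0.7],[-1,0,-0.7]],"twist":[[0,0,0],[0,0,0],[0,0,0],[0,0,0],[0,0,0],[0,0,0],[0,0,0],[0,0,0],[0,0,0]]}' && python3 -m crank '{"translation":[[-0.2,0,0],[-0.4,-0.05,0],[-0.6,-0.1,0],[-0.8,-0.2,0],[-1,-0.3,0],[-1,-0.3,0]],"twist":[[0,0,0],[0,0,0],[0,0,0],[0,0,0],[0,0,0],[0,0,0]]}' && python3 -m crank '{"translation":[[-0.2,0,0],[-0.4,0,0],[-0.6,0,0],[-0.8,0,0],[-1,0,0],[-1,0,0],[-1,0,0],[-1,0,0]],"twist":[[0,0,0],[0,0,0],[0,0,0],[0,0,0],[0,0,0],[0,0,0],[0,0,0],[0,0,0]]}'
python3 -c "
from h import *
st();go(484.1,-322.8,125)"
```

```text
t: 33.62
position: [542.4, 346.9, 202.8]
eef_rot: [2.22, 2.223, 0.002]
ft_force: [-0.4, 0.9, -0.5]
gripper_width: 68.3
finger_force: 0.0
t: 34.12
position: [542.9, 347.1, 202.9]
eef_rot: [2.22, 2.222, 0.003]
ft_force: [0.4, 0.7, 6.2]
gripper_width: 50.2
finger_force: 63.0
t34.1 grasp [543.1 347.3  48.2] yaw 1.572 w 50.2 F [0.4 0.7 6.2] fing 63.0
t: 34.87
position: [541.9, 140.9, 340.2]
eef_rot: [2.225, 2.216, -0.009]
ft_force: [-0.1, -0.2, -1.9]
gripper_width: 50.3
finger_force: 63.1
t: 35.37
position: [479.9, -57.1, 340.2]
eef_rot: [-2.224, -2.216, 0.008]
ft_force: [0.4, 0.4, -2.3]
gripper_width: 50.3
finger_force: 63.1
t: 36.03
position: [482.7, -252.7, 340.6]
eef_rot: [-2.219, -2.22, -0.0]
ft_force: [0.3, -0.3, -1.5]
gripper_width: 50.2
finger_force: 63.1
t36.0 grasp [ 482.4 -252.4  185.9] yaw 1.571 w 50.2 F [ 0.3 -0.3 -1.5] fing 63.1
trans [-0.351  0.007  0.304] twist [-0.003 -0.003  0.   ]
```

```bash
python3 -m crank '{"translation":[[-0.15,0.007,0],[-0.35,0.007,0.1],[-0.35,0.007,0.2],[-0.35,0.007,0.3],[-0.35,0.007,0.32],[-0.35,0.007,0.32],[-0.35,0.007,0.32]],"twist":[[0,0,0],[0,0,0],[0,0,0],[0,0,0],[0,0,0],[0,0,0],[0,0,0]]}'
python3 -c "
from h import *
st();go(484.1,-322.8,105)"
```

```text
t: 36.62
position: [484.9, -321.9, 277.9]
eef_rot: [-2.218, -2.224, -0.0]
ft_force: [0.7, -0.4, -1.1]
gripper_width: 49.9
finger_force: 63.2
t36.6 grasp [ 484.8 -321.8  123.2] yaw 1.574 w 49.9 F [ 0.7 -0.4 -1.1] fing 63.2
trans [-0.005 -0.004  0.091] twist [-0.001 -0.001  0.004]
```

```bash
python3 -m crank '{"translation":[[-0.005,-0.004,0.02],[-0.005,-0.004,0.04],[-0.005,-0.004,0.05],[-0.005,-0.004,0.06],[-0.005,-0.004,0.07],[-0.005,-0.004,0.08],[-0.005,-0.004,0.09],[-0.005,-0.004,0.09]],"twist":[[0,0,0],[0,0,0],[0,0,0],[0,0,0],[0,0,0],[0,0,0],[0,0,0],[0,0,0]]}'
python3 -m crank '{"translation":[[0,0,0.006],[0,0,0.012],[0,0,0.018],[0,0,0.018]],"twist":[[0,0,0],[0,0,0],[0,0,0],[0,0,0]]}'

```

```text
t: 37.28
position: [483.8, -324.4, 260.0]
eef_rot: [2.22, 2.222, 0.0]
ft_force: [0.1, -0.6, -1.4]
gripper_width: 50.0
finger_force: 63.2
t: 37.62
position: [484.1, -324.8, 259.6]
eef_rot: [-2.22, -2.223, 0.001]
ft_force: [-3.7, 3.2, 13.5]
gripper_width: 50.1
finger_force: 65.1
```

```bash
python3 -m crank '{"translation":[[0.0,0,-0.015],[0.006,-0.006,-0.015],[0.011,-0.008,-0.015],[0.011,-0.008,-0.015]],"twist":[[0,0,0],[0,0,0],[0,0,0],[0,0,0]]}'
python3 -m crank '{"translation":[[0,0,0.006],[0,0,0.012],[0,0,0.018],[0,0,0.02],[0,0,0.02]],"twist":[[0,0,0],[0,0,0],[0,0,0],[0,0,0],[0,0,0]]}'

```

```text
t: 37.95
position: [482.9, -322.9, 260.2]
eef_rot: [2.216, 2.219, 0.0]
ft_force: [2.9, -3.3, 0.6]
gripper_width: 49.7
finger_force: 63.4
t: 38.37
position: [483.3, -323.5, 259.6]
eef_rot: [2.217, 2.22, -0.001]
ft_force: [-1.8, -0.2, 16.1]
gripper_width: 50.0
finger_force: 65.4
```

```bash
python3 -m crank '{"translation":[[0.0,0,-0.012],[0.005,-0.01,-0.012],[0.005,-0.01,-0.012],[0.005,-0.01,-0.012]],"twist":[[0,0,0],[0,0,0],[0,0,0],[0,0,0]]}'
python3 -m crank '{"translation":[[0,0,0.006],[0,0,0.012],[0,0,0.012]],"twist":[[0,0,0],[0,0,0],[0,0,0]]}'

```

```text
t: 38.7
position: [482.0, -322.5, 260.1]
eef_rot: [2.214, 2.216, 0.002]
ft_force: [5.1, -2.9, 5.1]
gripper_width: 50.0
finger_force: 63.7
t: 38.95
position: [482.3, -322.9, 259.8]
eef_rot: [2.214, 2.216, 0.001]
ft_force: [1.8, -1.1, 15.5]
gripper_width: 50.1
finger_force: 65.2
```

```bash
python3 -m crank '{"translation":[[0,0.003,0.006],[0,0.003,0.012],[0,0.003,0.018],[0,0.003,0.018]],"twist":[[0,0,0],[0,0,0],[0,0,0],[0,0,0]]}'
python3 -c "
from h import *
st();c=snap('wrist','w6.png');print(*blobs(c,brass(c),60,120,200),sep='\n ')"
```

```text
t: 39.28
position: [483.0, -323.3, 259.4]
eef_rot: [2.214, 2.218, -0.001]
ft_force: [-2.9, 2.0, 29.6]
gripper_width: 49.9
finger_force: 66.8
t39.3 grasp [ 483.7 -324.2  104.7] yaw 1.573 w 49.9 F [-2.9  2.  29.6] fing 66.8
(564, 116, 20261, 589.6, -260.9, 90.6, 67.9)
 (321, 263, 17338, 485.0, -316.4, 105.7, 65.6)
```

View pics/w6.png

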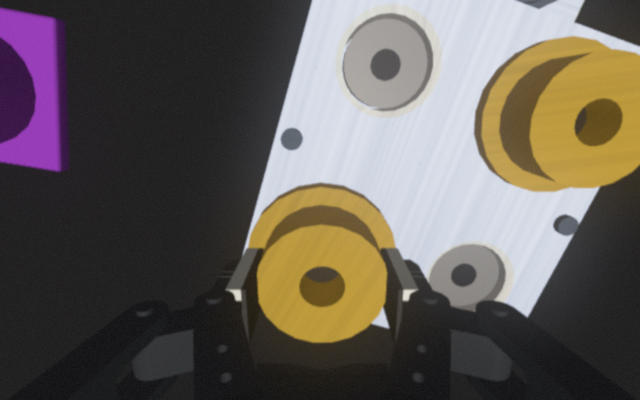

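```bash
python3 -m crank '{"translation":[[0,0,-0.02],[0,0,-0.04],[0,0,-0.06],[0,0,-0.06],[0,0,-0.06]],"twist":[[0,0,0],[0,0,0],[0,0,0],[0,0,0],[0,0,0]]}'
python3 -c "
from h import *
st();c=snap('wrist');P=cloud(c)
m=brass(c)&(np.hypot(P[...,0]-485,P[...,1]+320)<50)
for lo,hi in((108,125),(78,96)): print(*blobs(c,m,lo,hi,200))
m=brass(c)&(np.hypot(P[...,0]-589,P[...,1]+260)<50)
for lo,hi in((86,96),(62,72)): print(*blobs(c,m,lo,hi,200))
# plane fit of held top
b=brass(c)&(P[...,2]>112)&(np.hypot(P[...,0]-485,P[...,1]+320)<50);q=P[b];A=np.c_[q[:,:2]-q[:,:2].mean(0),np.ones(len(q))];print('tilt',np.linalg.lstsq(A,q[:,2],rcond=None)[0])
t=snap('top');print('top',*blobs(t,brass(t),60,130,15),sep='\n')
P=cloud(t);h=hsv(t)
for (x,y,R) in((484,-323,28),(560.4,-346.5,22),(511.1,-236.7,22)):
    m=((P[...,2]<58)&(np.hypot(P[...,0]-x,P[...,1]-y)<R+10)&(P[...,2]>40)).astype(np.uint8)
    print(x,y,m.sum())
"
```

```text
t: 39.75
position: [480.2, -320.6, 262.8]
eef_rot: [-2.218, -2.22, 0.0]
ft_force: [1.0, 0.4, 2.6]
gripper_width: 49.9
finger_force: 64.4
t39.8 grasp [ 479.8 -320.2  108.1] yaw 1.572 w 49.9 F [1.  0.4 2.6] fing 64.4
(320, 282, 11242, 480.7, -318.2, 109.5, 54.4)
(320, 213, 4019, 480.7, -312.2, 85.6, 65.3) (321, 280, 314, 481.2, -321.8, 92.9, 16.8)
(587, 130, 11458, 589.6, -261.5, 91.4, 53.6)
(526, 117, 4719, 589.5, -260.9, 67.6, 67.7)
tilt [1.64985734e+00 6.33888979e-02 1.19715548e+02]
top
(551, 99, 4341, 848.8, -549.7, 96.5, 206.8)
(449, 184, 397, 587.3, -260.7, 90.5, 66.1)
(472, 223, 336, 477.9, -312.5, 108.1, 62.9)
484 -323 18
560.4 -346.5 125
511.1 -236.7 249
```

```bash
python3 -m crank '{"translation":[[0,0,-0.02],[-0.005,0.011,-0.02],[-0.01,0.022,-0.02],[-0.01,0.022,-0.02],[-0.01,0.022,0.0],[-0.01,0.022,0.01],[-0.01,0.022,0.02],[-0.01,0.022,0.02]],"twist":[[0,0,0],[0,0,0],[0,0,0],[0,0,0],[0,0,0],[0,0,0],[0,0,0],[0,0,0]]}'
python3 -m crank '{"translation":[[0,0,0.006],[0,0,0.012],[0,0,0.018],[0,0,0.018]],"twist":[[0,0,0],[0,0,0],[0,0,0],[0,0,0]]}'

```

```text
t: 40.52
position: [485.0, -323.1, 259.8]
eef_rot: [-2.219, -2.222, 0.001]
ft_force: [-0.6, 0.8, 1.4]
gripper_width: 50.3
finger_force: 64.1
t: 40.85
position: [485.4, -323.8, 259.1]
eef_rot: [2.219, 2.223, -0.002]
ft_force: [-4.6, 1.8, 12.7]
gripper_width: 49.8
finger_force: 65.5
```

```bash
python3 -m crank '{"translation":[[0,0,-0.015],[0.008,-0.003,-0.015],[0.015,-0.005,-0.015],[0.015,-0.005,-0.015],[0.015,-0.005,-0.005],[0.015,-0.005,0],[0.015,-0.005,0]],"twist":[[0,0,0],[0,0,0],[0,0,0],[0,0,0],[0,0,0],[0,0,0],[0,0,0]]}'

```

```text
t: 41.43
position: [485.0, -321.7, 259.5]
eef_rot: [2.216, 2.221, -0.003]
ft_force: [-3.3, -1.8, 14.7]
gripper_width: 49.9
finger_force: 65.5
```

```bash
python3 -c "
from h import *
st()
for n in('side','top','wrist'):
    c=snap(n,n+'9.png');P=cloud(c)
    for nm,x,y,zt in(('held',485,-322,107),('A',588,-260.5,92)):
        b=brass(c)&(np.hypot(P[...,0]-x,P[...,1]-y)<45)
        for lab,lo,hi in(('neck',zt-3.5,zt+4),('flange',zt-27.5,zt-21)):
            m=b&(P[...,2]>lo)&(P[...,2]<hi);q=P[m]
            if len(q)<12: continue
            A=np.c_[q[:,:2]-[x,y],np.ones(len(q))];s=np.linalg.lstsq(A,q[:,2],rcond=None)[0]
            (cx,cy),r=cv2.minEnclosingCircle(q[:,:2].astype(np.float32))
            print(n,nm,lab,len(q),'c %.1f %.1f d %.1f'%(cx,cy,2*r),'z %.1f'%np.median(q[:,2]),'x[%.1f %.1f] y[%.1f %.1f]'%(q[:,0].min(),q[:,0].max(),q[:,1].min(),q[:,1].max()),'slope',np.round(s[:2],3))
"

```

```text
t41.4 grasp [ 485.3 -322.4  104.8] yaw 1.573 w 49.9 F [-3.3 -1.8 14.7] fing 65.5
side held neck 70 c 489.2 -317.5 d 53.9 z 106.5 x[473.3 512.5] y[-339.2 -293.6] slope [0.012 0.011]
side held flange 57 c 492.1 -304.2 d 60.8 z 83.0 x[467.5 516.7] y[-322.0 -286.4] slope [0.023 0.04 ]
side A neck 161 c 587.2 -260.9 d 55.9 z 91.7 x[561.6 615.2] y[-288.7 -233.5] slope [-0.004 -0.01 ]
side A flange 106 c 585.6 -259.8 d 66.7 z 67.0 x[552.3 618.3] y[-291.2 -227.2] slope [-0.022  0.021]
top held neck 188 c 485.3 -318.6 d 52.7 z 106.3 x[461.4 509.1] y[-334.4 -295.5] slope [0.002 0.035]
top held flange 95 c 483.8 -314.9 d 63.1 z 83.0 x[452.3 515.1] y[-318.3 -288.1] slope [0.004 0.013]
top A neck 244 c 586.9 -261.0 d 51.5 z 91.8 x[562.4 610.8] y[-284.5 -236.4] slope [-0.009 -0.008]
top A flange 111 c 587.0 -261.0 d 66.4 z 67.8 x[555.8 620.1] y[-293.5 -227.8] slope [-0.004  0.015]
wrist held neck 11246 c 486.1 -321.4 d 54.1 z 106.1 x[461.3 512.0] y[-347.9 -294.7] slope [-0.002  0.01 ]
wrist held flange 3509 c 486.4 -315.1 d 65.3 z 82.4 x[453.7 519.0] y[-315.5 -286.6] slope [-0.001  0.009]
wrist A neck 12030 c 590.2 -261.6 d 54.1 z 91.4 x[563.5 612.8] y[-286.4 -235.3] slope [ 0.003 -0.   ]
wrist A flange 4834 c 589.4 -260.8 d 67.8 z 67.5 x[556.2 606.8] y[-294.4 -227.6] slope [-0.006  0.001]
```

```bash
python3 -c "
from h import *
import pickle
c=dict(pickle.load(open('c0.pkl','rb'))['top']);c['pixels']=cv2.cvtColor(cv2.imread('pics/top2.png'),cv2.COLOR_BGR2RGB)
h=hsv(c);g=cv2.cvtColor(c['pixels'],cv2.COLOR_RGB2GRAY).astype(float)
U=cv2.resize(g,None,fx=4,fy=4,interpolation=cv2.INTER_CUBIC)
m=((U<188)).astype(np.uint8)
cs,_=cv2.findContours(m,cv2.RETR_LIST,cv2.CHAIN_APPROX_NONE)
for k in cs:
    if 100<len(k)<400:
        (u,v),(a,b),_=cv2.fitEllipse(k);u=(u+.5)/4-.5;v=(v+.5)/4-.5
        p=onz(c,u,v,60)
        if 450<p[0]<630 and -390<p[1]<-190: print(len(k),round(u,1),round(v,1),round(a/4,1),round(b/4,1),np.round(p[:2],1),np.round(onz(c,u,v,55)[:2],1))
print(g[200:225:2,464:484:2].astype(int))
"

```

```text
225 472.0 223.7 18.2 20.5 [ 485.8 -324. ] [ 486.7 -326. ]
125 438.9 213.0 7.8 10.0 [ 510.1 -237.3] [ 511.1 -238.9]
173 439.3 212.0 13.7 15.4 [ 513.  -238.3] [ 514.  -239.9]
171 479.7 196.1 13.5 15.6 [ 561.8 -347.5] [ 563.1 -349.7]
216 447.5 184.8 17.6 19.7 [ 589. -262.] [ 590.4 -263.7]
[[240 240 241 243 243 185 178 183 180 177]
 [240 238 239 240 240 237 190 175 178 177]
 [240 240 239 238 237 239 242 234 225 224]
 [241 241 241 238 237 238 237 237 239 242]
 [240 241 241 240 240 239 237 240 238 238]
 [242 241 240 240 240 240 239 239 240 239]
 [239 240 241 244 241 240 240 241 240 239]
 [241 236 233 180 199 225 242 242 241 239]
 [232 184 181 182 178 174 122 228 244 244]
 [180 182 183 181 182 182 180 131 223 240]
 [182 181 180 184 181 182 179 181 113 237]
 [182 183 183  95 135 181 180 183 148 232]
 [181 186 137  74  71 175 179 183 167 221]]
```

```bash
python3 -m crank '{"translation":[[0,0,-0.015],[-0.006,0,-0.015],[-0.012,-0.003,-0.015],[-0.012,-0.003,-0.015],[-0.012,-0.003,-0.005],[-0.012,-0.003,0],[-0.012,-0.003,0]],"twist":[[0,0,0],[0,0,0],[0,0,0],[0,0,0],[0,0,0],[0,0,0],[0,0,0]]}'
python3 -m crank '{"translation":[[0,0,0.006],[0,0,0.012],[0,0,0.018],[0,0,0.018]],"twist":[[0,0,0],[0,0,0],[0,0,0],[0,0,0]]}'

```

```text
t: 42.17
position: [484.7, -323.0, 259.2]
eef_rot: [2.219, 2.221, 0.002]
ft_force: [-0.0, 1.3, 15.6]
gripper_width: 50.1
finger_force: 65.8
t: 42.5
position: [485.3, -324.3, 257.4]
eef_rot: [2.214, 2.219, -0.001]
ft_force: [-0.4, -2.2, 18.8]
gripper_width: 50.0
finger_force: 67.0
```

```bash
python3 -m crank '{"translation":[[-0.005,0,0],[-0.007,0,0],[-0.007,0,0.006],[-0.007,0,0.012],[-0.007,0,0.012]],"twist":[[0,0,0],[0,0,0],[0,0,0],[0,0,0],[0,0,0]]}'

```

```text
t: 42.92
position: [485.7, -326.0, 256.0]
eef_rot: [2.214, 2.218, -0.0]
ft_force: [-1.7, -0.6, 23.8]
gripper_width: 50.4
finger_force: 68.5
```

```bash
python3 -m crank '{"translation":[[0,0,-0.02],[0,0,-0.03],[0,-0.005,-0.03],[0,-0.005,-0.03]],"twist":[[0,0,0],[0,0,0],[0,0,0],[0,0,0]]}'
python3 -c "
from h import *
st()
for n in('top','wrist'):
    c=snap(n,n+'10.png');P=cloud(c)
    for nm,x,y,zt in(('held',485,-324,104),('A',588,-260.5,92)):
        b=brass(c)&(np.hypot(P[...,0]-x,P[...,1]-y)<45)
        for lab,lo,hi in(('neck',zt-3.5,zt+4),('flange',zt-27.5,zt-21)):
            m=b&(P[...,2]>lo)&(P[...,2]<hi);q=P[m]
            if len(q)<12: continue
            A=np.c_[q[:,:2]-[x,y],np.ones(len(q))];s=np.linalg.lstsq(A,q[:,2],rcond=None)[0]
            (cx,cy),r=cv2.minEnclosingCircle(q[:,:2].astype(np.float32))
            print(n,nm,lab,len(q),'c %.1f %.1f d %.1f'%(cx,cy,2*r),'z %.1f'%np.median(q[:,2]),'x[%.1f %.1f] y[%.1f %.1f]'%(q[:,0].min(),q[:,0].max(),q[:,1].min(),q[:,1].max()),'slope',np.round(s[:2],3))
"

```

```text
t: 43.25
position: [484.5, -324.8, 257.6]
eef_rot: [2.215, 2.216, 0.005]
ft_force: [7.3, -2.6, 3.8]
gripper_width: 50.0
finger_force: 65.9
t43.2 grasp [ 485.8 -325.4  102.9] yaw 1.571 w 50.0 F [ 7.3 -2.6  3.8] fing 65.9
top held neck 175 c 486.0 -322.4 d 53.9 z 105.2 x[461.7 509.6] y[-338.3 -299.8] slope [-0.003  0.05 ]
top held flange 47 c 485.2 -312.9 d 60.7 z 81.7 x[454.9 515.5] y[-316.7 -289.0] slope [-0.007  0.021]
top A neck 243 c 587.0 -261.3 d 51.8 z 91.8 x[561.9 610.9] y[-284.8 -236.4] slope [0.004 0.015]
top A flange 113 c 587.2 -261.2 d 66.4 z 67.6 x[555.1 620.4] y[-293.7 -229.2] slope [-0.002  0.009]
wrist held neck 11510 c 486.9 -324.3 d 54.5 z 104.9 x[461.8 512.5] y[-350.1 -297.4] slope [-0.007  0.054]
wrist held flange 2637 c 487.3 -317.9 d 65.7 z 82.2 x[454.4 520.1] y[-318.7 -288.1] slope [-0.005  0.036]
wrist A neck 12129 c 589.5 -261.2 d 53.0 z 91.4 x[563.5 611.0] y[-286.5 -235.3] slope [ 0.003 -0.   ]
wrist A flange 4967 c 589.6 -260.7 d 67.8 z 67.6 x[555.8 606.3] y[-294.3 -227.5] slope [-0.006  0.001]
```

```bash
python3 -m crank '{"translation":[[0,0,-0.02],[-0.005,-0.004,-0.03],[-0.01,-0.007,-0.03],[-0.01,-0.007,-0.03],[-0.01,-0.007,-0.015],[-0.01,-0.007,0.0],[-0.01,-0.007,0.01],[-0.01,-0.007,0.02],[-0.01,-0.007,0.02]],"twist":[[0,0,0],[0,0,0],[0,0,0],[0,0,0],[0,0,0],[0,0,0],[0,0,0],[0,0,0],[0,0,0]]}'
python3 -m crank '{"translation":[[0,0,0.006],[0,0,0.012],[0,0,0.018],[0,0,0.018]],"twist":[[0,0,0],[0,0,0],[0,0,0],[0,0,0]]}'

```

```text
t: 44.1
position: [483.7, -327.0, 257.3]
eef_rot: [2.215, 2.218, 0.004]
ft_force: [3.4, 1.4, 18.3]
gripper_width: 50.3
finger_force: 68.0
t: 44.43
position: [484.1, -326.7, 252.2]
eef_rot: [2.214, 2.215, 0.007]
ft_force: [5.9, 2.7, 13.0]
gripper_width: 50.3
finger_force: 67.4
```

```bash
python3 -m crank '{"translation":[[0.003,0.006,0],[0.003,0.006,0.008],[0.003,0.006,0.016],[0.003,0.006,0.016]],"twist":[[0,0,0],[0,0,0],[0,0,0],[0,0,0]]}'
python3 -m crank '{"translation":[[0,0,0.005],[0,0,0.01],[0,0,0.01]],"twist":[[0,0,0],[0,0,0],[0,0,0]]}'

```

```text
t: 44.77
position: [484.7, -326.3, 248.6]
eef_rot: [2.215, 2.217, 0.004]
ft_force: [4.0, 0.1, 12.5]
gripper_width: 50.0
finger_force: 67.4
t: 45.02
position: [484.7, -326.3, 246.7]
eef_rot: [2.215, 2.217, 0.004]
ft_force: [3.6, 0.3, 13.8]
gripper_width: 50.1
finger_force: 67.4
```

```bash
python3 -m crank '{"translation":[[0,0,0.004],[0,0,0.008],[0,0,0.008]],"twist":[[0,0,0],[0,0,0],[0,0,0]]}'
python3 -m crank '{"translation":[[0,0,0.004],[0,0,0.008],[0,0,0.008]],"twist":[[0,0,0],[0,0,0],[0,0,0]]}'

```

```text
t: 45.27
position: [484.7, -326.3, 245.5]
eef_rot: [2.215, 2.217, 0.004]
ft_force: [2.4, 2.5, 15.1]
gripper_width: 50.3
finger_force: 67.6
t: 45.52
position: [484.8, -326.1, 245.1]
eef_rot: [2.215, 2.218, 0.004]
ft_force: [1.3, 4.5, 22.3]
gripper_width: 50.0
finger_force: 68.2
```

```bash
cat >> h.py <<'E'
def seat(c,n,x,y,zt,R=45):
    P=cloud(c);b=brass(c)&(np.hypot(P[...,0]-x,P[...,1]-y)<R)
    for lab,lo,hi in(('neck',zt-3.5,zt+4),('flange',zt-27.5,zt-21)):
        q=P[b&(P[...,2]>lo)&(P[...,2]<hi)]
        if len(q)<12: continue
        s=np.linalg.lstsq(np.c_[q[:,:2]-[x,y],np.ones(len(q))],q[:,2],rcond=None)[0]
        (cx,cy),r=cv2.minEnclosingCircle(q[:,:2].astype(np.float32))
        print(n,lab,'c %.1f %.1f d %.1f'%(cx,cy,2*r),'z %.1f'%np.median(q[:,2]),'x[%.1f %.1f] y[%.1f %.1f]'%(q[:,0].min(),q[:,0].max(),q[:,1].min(),q[:,1].max()),'slope',np.round(s[:2],3))
E
python3 -c "
from h import *
for n in('top','wrist'): seat(snap(n),n,484,-323,92.5)"

```

```text
top neck c 485.0 -323.5 d 50.9 z 93.1 x[461.1 508.8] y[-336.7 -299.9] slope [-0.007  0.034]
top flange c 484.7 -316.0 d 61.3 z 69.6 x[454.1 515.3] y[-318.6 -290.8] slope [-0.019  0.004]
wrist neck c 486.9 -325.2 d 54.3 z 92.6 x[461.9 512.6] y[-351.1 -298.1] slope [-0.01   0.029]
wrist flange c 487.3 -318.0 d 65.3 z 69.4 x[454.6 519.9] y[-319.6 -289.6] slope [-0.009  0.032]
```

```bash
python3 -m crank '{"translation":[[0,0,0],[0,0,0],[0,0,0],[0,0,-0.08],[0,0,-0.16],[0,0,-0.2],[0,0,-0.2],[0,0,-0.2]],"twist":[[0,0,0],[0,0,0],[0,0,0],[0,0,0],[0,0,0],[0,0,0],[0,0,0],[0,0,0]]}' 0.6 && python3 -m crank '{"translation":[[0.08,0,0],[0.08,0,0],[0.08,0,0],[0.08,0,0],[0.08,0,0],[0.08,0,0],[0.08,0,0]],"twist":[[0,0,0],[0,0,0],[0,0,0],[0,0,0],[0,0,0],[0,0,0],[0,0,0]]}' -1
python3 -c "
from h import *
st();c=snap('wrist','w11.png')
seat(c,'w',484,-323,92.5)"

```

```text
t: 46.28
position: [481.9, -325.1, 279.4]
eef_rot: [-2.22, -2.222, 0.0]
ft_force: [-0.1, -0.5, -1.3]
gripper_width: 68.2
finger_force: 0.0
t: 46.87
position: [482.3, -309.5, 280.1]
eef_rot: [2.22, 2.222, -0.0]
ft_force: [0.1, -0.1, 0.5]
gripper_width: 0.1
finger_force: 0.0
t46.9 grasp [ 482.3 -309.5  125.4] yaw 1.572 w 0.1 F [ 0.1 -0.1  0.5] fing 0.0
w neck c 487.0 -322.3 d 51.9 z 92.0 x[461.1 512.9] y[-335.7 -296.4] slope [-0.   -0.01]
w flange c 487.2 -322.1 d 67.4 z 68.0 x[454.0 520.6] y[-339.1 -288.8] slope [-0.001  0.003]
```

View pics/w11.png

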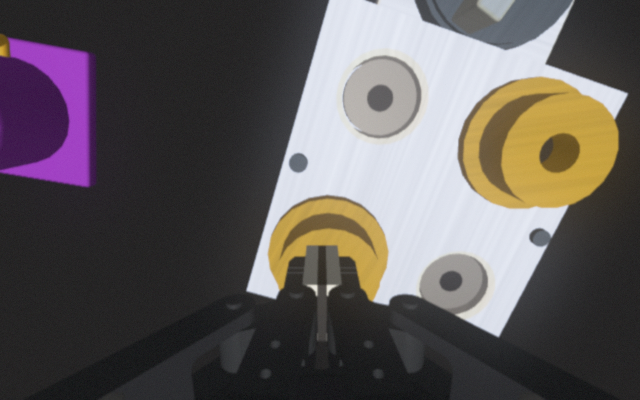

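```bash
python3 -m crank '{"translation":[[0,0,0.03],[0,0,0.05],[0,0,0.065],[0,0,0.07],[0,0,0.075],[0,0,0.075]],"twist":[[0,0,0],[0,0,0],[0,0,0],[0,0,0],[0,0,0],[0,0,0]]}'
python3 -m crank '{"translation":[[0,0,0.006],[0,0,0.012],[0,0,0.012]],"twist":[[0,0,0],[0,0,0],[0,0,0]]}'

```

```text
t: 47.42
position: [482.2, -309.2, 265.7]
eef_rot: [-2.219, -2.222, 0.0]
ft_force: [-1.9, 0.3, 5.1]
gripper_width: -0.0
finger_force: 2.6
t: 47.67
position: [482.4, -309.3, 265.4]
eef_rot: [-2.218, -2.222, 0.001]
ft_force: [-6.5, 5.1, 14.6]
gripper_width: 0.2
finger_force: 7.7
```

```bash
python3 -m crank '{"translation":[[0,0,0.006],[0,0,0.012],[0,0,0.016],[0,0,0.016]],"twist":[[0,0,0],[0,0,0],[0,0,0],[0,0,0]]}'
python3 -m crank '{"translation":[[0,0,-0.1],[0,0,-0.3],[0,0,-0.5],[0,0,-0.5],[0,0,-0.5]],"twist":[[0,0,0],[0,0,0],[0,0,0],[0,0,0],[0,0,0]]}' 0.35
python3 -c "
from h import *
st();c=snap('wrist')
seat(c,'wB',484,-323,92.5);seat(c,'wA',588,-261,92.5)
c=snap('top');seat(c,'tB',484,-323,92.5);seat(c,'tA',588,-261,92.5)
print(*blobs(c,brass(c),42,58,15),sep='\n')
go(442.6,196.7,46)"

```

```text
t: 48.0
position: [482.6, -309.4, 265.4]
eef_rot: [-2.217, -2.221, 0.001]
ft_force: [-11.3, 8.9, 29.9]
gripper_width: -0.2
finger_force: 15.0
t: 48.42
position: [483.4, -310.2, 363.5]
eef_rot: [2.214, 2.217, 0.001]
ft_force: [-1.3, -0.3, -0.1]
gripper_width: 57.5
finger_force: 0.0
t48.4 grasp [ 484.3 -311.   208.8] yaw 1.572 w 57.5 F [-1.3 -0.3 -0.1] fing 0.0
wB neck c 486.7 -322.6 d 52.4 z 91.5 x[461.3 512.8] y[-348.5 -296.4] slope [-0.002  0.   ]
wB flange c 487.0 -322.2 d 66.8 z 67.6 x[454.2 520.2] y[-342.5 -289.0] slope [-0.     0.002]
wA neck c 590.1 -260.7 d 52.2 z 91.5 x[564.0 616.2] y[-286.3 -234.9] slope [0.    0.001]
wA flange c 589.6 -260.8 d 66.9 z 67.5 x[556.5 612.2] y[-293.4 -228.3] slope [-0.002  0.001]
tB neck c 484.4 -322.5 d 51.8 z 92.0 x[458.7 508.6] y[-347.4 -297.7] slope [-0.004  0.   ]
tB flange c 484.1 -322.5 d 66.5 z 68.0 x[453.9 516.4] y[-352.4 -291.1] slope [-0.004  0.001]
tA neck c 586.8 -261.1 d 52.1 z 91.6 x[561.9 610.7] y[-284.9 -236.1] slope [-0.002 -0.004]
tA flange c 587.3 -260.6 d 65.9 z 67.8 x[555.6 620.0] y[-292.6 -227.7] slope [-0.01   0.018]
(215, 230, 150, 436.6, 356.9, 49.0, 40.2)
(275, 231, 143, 442.5, 196.8, 48.8, 39.6)
(80, 279, 56, 293.1, 694.1, 44.5, 94.5)
trans [ 2.529 -0.194  0.793] twist [-0.001 -0.001  0.001]
```

```bash
python3 -m crank '{"translation":[[0.2,0,0],[0.4,0,0],[0.6,0,0],[0.8,0,0],[1,0,0],[1,0,0]],"twist":[[0,0,0],[0,0,0],[0,0,0],[0,0,0],[0,0,0],[0,0,0]]}' && python3 -m crank '{"translation":[[0.2,0,0],[0.4,-0.05,0],[0.6,-0.1,0],[0.8,-0.15,0],[1,-0.19,0],[1,-0.19,0]],"twist":[[0,0,0],[0,0,0],[0,0,0],[0,0,0],[0,0,0],[0,0,0]]}' && python3 -m crank '{"translation":[[0.2,0,0],[0.4,0,0.2],[0.53,0,0.4],[0.53,0,0.5],[0.53,0,0.5],[0.53,0,0.5],[0.53,0,0.5],[0.53,0,0.5]],"twist":[[0,0,0],[0,0,0],[0,0,0],[0,0,0],[0,0,0],[0,0,0],[0,0,0],[0,0,0]]}'
python3 -c "
from h import *
st();c=snap('wrist')
print(*blobs(c,brass(c),44,55,200),sep='\n ')
go(442.6,196.7,48)"
```

```text
t: 49.02
position: [480.4, -103.4, 356.3]
eef_rot: [-2.208, -2.223, 0.0]
ft_force: [-0.7, -0.5, 0.0]
gripper_width: 57.7
finger_force: 0.0
t: 49.52
position: [441.2, 95.7, 357.0]
eef_rot: [-2.208, -2.226, 0.003]
ft_force: [-0.4, -0.6, 1.0]
gripper_width: 57.7
finger_force: 0.0
t: 50.18
position: [445.0, 196.0, 261.3]
eef_rot: [2.22, 2.22, 0.004]
ft_force: [0.3, -0.1, 0.6]
gripper_width: 57.7
finger_force: 0.0
t50.2 grasp [445.5 196.1 106.6] yaw 1.571 w 57.7 F [ 0.3 -0.1  0.6] fing 0.0
(318, 230, 3316, 445.3, 197.7, 49.5, 40.4)
trans [ 0.003 -0.014  0.295] twist [ 0.006 -0.001 -0.   ]
```

```bash
python3 -m crank '{"translation":[[0.003,-0.012,0.12],[0.003,-0.012,0.22],[0.003,-0.012,0.28],[0.003,-0.012,0.285],[0.003,-0.012,0.285],[0.003,-0.012,0.285]],"twist":[[0,0,0],[0,0,0],[0,0,0],[0,0,0],[0,0,0],[0,0,0]]}'
python3 -c "
from h import *
st();go(442.6,196.9,48)"
```

```text
t: 50.73
position: [442.5, 197.2, 204.4]
eef_rot: [2.22, 2.221, 0.005]
ft_force: [1.1, 0.2, 0.7]
gripper_width: 57.7
finger_force: 0.0
t50.7 grasp [443.  197.3  49.7] yaw 1.571 w 57.7 F [1.1 0.2 0.7] fing 0.0
trans [-0.001  0.001  0.008] twist [ 0.004 -0.001  0.001]
```

```bash
python3 -m crank '{"translation":[[0,0,0],[0,0,0],[0,0,0],[0,0,0],[0,0,0],[0,0,0]],"twist":[[0,0,0],[0,0,0],[0,0,0],[0,0,0],[0,0,0],[0,0,0]]}' -1
python3 -m crank '{"translation":[[0,0,-0.2],[0,0,-0.4],[0,0,-0.6],[-0.2,0,-0.7],[-0.4,0,-0.7],[-0.6,0,-0.7],[-0.8,0,-0.7],[-1,0,-0.7],[-1,0,-0.7]],"twist":[[0,0,0],[0,0,0],[0,0,0],[0,0,0],[0,0,0],[0,0,0],[0,0,0],[0,0,0],[0,0,0]]}' && python3 -m crank '{"translation":[[-0.2,0,0],[-0.4,0.1,0],[-0.6,0.2,0],[-0.8,0.3,0],[-1,0.34,0],[-1,0.34,0]],"twist":[[0,0,0],[0,0,0],[0,0,0],[0,0,0],[0,0,0],[0,0,0]]}' && python3 -m crank '{"translation":[[-0.17,0,0],[-0.17,0,0.1],[-0.17,0,0.25],[-0.17,0,0.3],[-0.17,0,0.3],[-0.17,0,0.3],[-0.17,0,0.3]],"twist":[[0,0,0],[0,0,0],[0,0,0],[0,0,0],[0,0,0],[0,0,0],[0,0,0]]}'
python3 -c "
from h import *
st();go(511.1,-237.2,120)
for n in('wrist','top'):
    c=snap(n);seat(c,n+' held',511,-237,arm.read_state()['position'][2]-155+2);seat(c,n+' A',588,-261,92)"
```

```text
t: 51.23
position: [442.6, 197.6, 204.6]
eef_rot: [2.218, 2.222, 0.005]
ft_force: [-0.6, -0.8, 7.0]
gripper_width: 38.0
finger_force: 59.7
t: 51.98
position: [441.5, -8.2, 343.3]
eef_rot: [2.225, 2.212, -0.003]
ft_force: [0.3, 0.6, -0.5]
gripper_width: 38.1
finger_force: 61.1
t: 52.48
position: [511.4, -207.6, 343.5]
eef_rot: [2.22, 2.215, -0.002]
ft_force: [0.5, 0.2, -1.2]
gripper_width: 37.9
finger_force: 61.2
t: 53.07
position: [510.4, -236.3, 283.8]
eef_rot: [2.218, 2.222, 0.001]
ft_force: [0.8, -0.3, -0.7]
gripper_width: 38.1
finger_force: 61.1
t53.1 grasp [ 510.7 -236.5  129.1] yaw 1.573 w 38.1 F [ 0.8 -0.3 -0.7] fing 61.1
trans [-0.004  0.003  0.046] twist [0.002 0.001 0.003]
wrist held neck c 518.8 -237.8 d 54.8 z 128.9 x[492.9 544.7] y[-256.7 -216.0] slope [ 0.007 -0.001]
wrist held flange c 512.0 -228.6 d 52.2 z 104.9 x[485.9 538.1] y[-246.3 -208.3] slope [ 0.005 -0.062]
wrist A neck c 590.5 -260.2 d 52.8 z 91.4 x[564.1 616.2] y[-274.8 -234.6] slope [ 0.002 -0.006]
wrist A flange c 589.8 -253.3 d 65.5 z 67.6 x[557.1 622.5] y[-270.6 -226.7] slope [-0.002 -0.008]
top held neck c 512.6 -228.8 d 36.2 z 130.1 x[495.8 529.5] y[-235.7 -217.9] slope [-0.004 -0.02 ]
top held flange c 510.0 -225.7 d 44.7 z 105.8 x[487.9 532.2] y[-228.8 -209.5] slope [-0.013 -0.004]
top A neck c 586.7 -255.5 d 48.2 z 91.4 x[563.3 610.5] y[-261.3 -235.0] slope [-0.006  0.016]
top A flange c 588.8 -253.9 d 64.5 z 68.2 x[557.5 620.1] y[-261.8 -227.7] slope [-0.01   0.009]
```

```bash
python3 -m crank '{"translation":[[0,0.002,0.03],[0,0.002,0.06],[0,0.002,0.08],[0,0.002,0.09],[0,0.002,0.1],[0,0.002,0.11],[0,0.002,0.11]],"twist":[[0,0,0],[0,0,0],[0,0,0],[0,0,0],[0,0,0],[0,0,0],[0,0,0]]}'
python3 -m crank '{"translation":[[0,0,0.006],[0,0,0.012],[0,0,0.018],[0,0,0.018]],"twist":[[0,0,0],[0,0,0],[0,0,0],[0,0,0]]}'

```

```text
t: 53.75
position: [510.4, -236.9, 261.5]
eef_rot: [-2.22, -2.222, 0.0]
ft_force: [-1.6, 1.3, 4.2]
gripper_width: 38.1
finger_force: 61.8
t: 54.08
position: [510.8, -237.2, 261.1]
eef_rot: [-2.219, -2.223, 0.002]
ft_force: [-7.0, 2.7, 19.9]
gripper_width: 38.1
finger_force: 63.6
```

```bash
python3 -m crank '{"translation":[[0,0,-0.01],[0,0,-0.02],[0,0,-0.02]],"twist":[[0,0,0],[0,0,0],[0,0,0]]}'
python3 -c "
from h import *
st()
for n in('wrist','top','side'):
    c=snap(n);seat(c,n+' held',511,-237,107,36);seat(c,n+' B',484,-323,92)"
```

```text
t: 54.33
position: [510.5, -236.9, 261.6]
eef_rot: [2.219, 2.221, 0.001]
ft_force: [-0.3, 0.1, 5.1]
gripper_width: 37.8
finger_force: 61.5
t54.3 grasp [ 510.7 -237.   106.9] yaw 1.572 w 37.8 F [-0.3  0.1  5.1] fing 61.5
wrist held neck c 512.1 -237.2 d 41.9 z 106.5 x[493.0 531.2] y[-256.5 -216.3] slope [ 0.008 -0.004]
wrist held flange c 512.1 -229.3 d 52.3 z 82.6 x[485.9 538.2] y[-232.6 -208.9] slope [ 0.008 -0.002]
wrist B flange c 499.1 -302.1 d 42.2 z 67.5 x[479.6 518.7] y[-311.2 -287.9] slope [-0.069 -0.129]
top held neck c 512.4 -229.1 d 34.9 z 107.1 x[495.9 528.9] y[-236.9 -217.7] slope [0.037 0.02 ]
top held flange c 510.5 -223.9 d 43.4 z 82.9 x[489.2 531.8] y[-230.2 -211.8] slope [0.026 0.008]
side held neck c 511.4 -236.2 d 43.6 z 106.1 x[492.2 531.0] y[-255.3 -216.7] slope [-0.023  0.   ]
side held flange c 508.9 -234.3 d 57.7 z 82.4 x[480.3 537.6] y[-250.3 -209.4] slope [0.01  0.004]
side B neck c 491.8 -316.7 d 43.1 z 91.9 x[479.0 504.6] y[-334.0 -296.1] slope [-0.173 -0.131]
side B flange c 491.8 -302.2 d 49.7 z 67.3 x[471.3 512.3] y[-316.4 -288.1] slope [-0.003 -0.018]
```

```bash
python3 -m crank '{"translation":[[0.002,-0.005,0],[0.004,-0.01,0.005],[0.004,-0.01,0.01],[0.004,-0.01,0.01]],"twist":[[0,0,0],[0,0,0],[0,0,0],[0,0,0]]}'
python3 -m crank '{"translation":[[0.002,-0.004,0],[0.004,-0.008,0.0],[0.004,-0.008,0.0]],"twist":[[0,0,0],[0,0,0],[0,0,0]]}'

```

```text
t: 54.82
position: [509.7, -236.7, 261.5]
eef_rot: [2.217, 2.219, 0.003]
ft_force: [0.4, 0.0, 10.9]
gripper_width: 38.1
finger_force: 62.7
t: 55.07
position: [508.8, -236.2, 261.6]
eef_rot: [2.214, 2.216, 0.005]
ft_force: [4.1, -0.4, 7.4]
gripper_width: 37.9
finger_force: 62.0
```

```bash
python3 -m crank '{"translation":[[-0.002,0.007,0],[-0.004,0.014,0.0],[-0.004,0.014,0.0]],"twist":[[0,0,0],[0,0,0],[0,0,0]]}'
python3 -m crank '{"translation":[[0,0.004,0],[0,0.007,0.0],[0,0.007,0.0]],"twist":[[0,0,0],[0,0,0],[0,0,0]]}'
python3 -m crank '{"translation":[[0.003,0.0,0],[0.006,0.0,0.003],[0.006,0.0,0.003]],"twist":[[0,0,0],[0,0,0],[0,0,0]]}'

```

```text
t: 55.32
position: [510.4, -236.7, 261.3]
eef_rot: [2.218, 2.221, -0.0]
ft_force: [-2.0, 0.5, 12.3]
gripper_width: 38.1
finger_force: 62.6
t: 55.57
position: [511.1, -236.7, 261.2]
eef_rot: [2.219, 2.223, -0.003]
ft_force: [-4.9, 0.2, 14.6]
gripper_width: 38.1
finger_force: 62.7
t: 55.82
position: [511.1, -236.1, 261.2]
eef_rot: [2.217, 2.223, -0.005]
ft_force: [-5.4, -1.5, 15.3]
gripper_width: 38.1
finger_force: 63.0
```

```bash
python3 -m crank '{"translation":[[0.0,0.004,-0.008],[0.0,0.008,-0.008],[0.0,0.008,-0.008]],"twist":[[0,0,0],[0,0,0],[0,0,0]]}'
python3 -m crank '{"translation":[[-0.004,0.0,0],[-0.007,0.0,0.0],[-0.01,0.0,0.0],[-0.01,0,0]],"twist":[[0,0,0],[0,0,0],[0,0,0],[0,0,0]]}'
python3 -m crank '{"translation":[[-0.004,0.0,0],[-0.007,0.0,0.0],[-0.01,0.0,0.0],[-0.01,0,0]],"twist":[[0,0,0],[0,0,0],[0,0,0],[0,0,0]]}'

```

```text
t: 56.07
position: [512.2, -235.7, 261.1]
eef_rot: [2.218, 2.223, -0.005]
ft_force: [-3.6, -2.4, 9.2]
gripper_width: 38.0
finger_force: 62.1
t: 56.4
position: [512.2, -236.7, 259.2]
eef_rot: [2.22, 2.222, 0.0]
ft_force: [1.4, -1.0, -0.8]
gripper_width: 38.1
finger_force: 61.2
t: 56.73
position: [512.2, -238.2, 259.1]
eef_rot: [-2.219, -2.221, -0.001]
ft_force: [2.1, 0.5, -1.9]
gripper_width: 38.0
finger_force: 61.1
```

```bash
python3 -m crank '{"translation":[[0.002,0.002,0.01],[0.003,0.003,0.02],[0.003,0.003,0.03],[0.003,0.003,0.03]],"twist":[[0,0,0],[0,0,0],[0,0,0],[0,0,0]]}'
python3 -m crank '{"translation":[[0,0,0.01],[0,0,0.02],[0,0,0.03],[0,0,0.03]],"twist":[[0,0,0],[0,0,0],[0,0,0],[0,0,0]]}'

```

```text
t: 57.07
position: [513.0, -238.2, 255.2]
eef_rot: [-2.219, -2.222, 0.002]
ft_force: [-2.6, 1.2, 8.0]
gripper_width: 37.6
finger_force: 62.2
t: 57.4
position: [513.1, -238.3, 249.7]
eef_rot: [-2.219, -2.223, 0.002]
ft_force: [-2.7, 2.0, 8.8]
gripper_width: 38.1
finger_force: 62.3
```

Home is expected near 246.4.

```bash
python3 -m crank '{"translation":[[0,0,0.006],[0,0,0.012],[0,0,0.012]],"twist":[[0,0,0],[0,0,0],[0,0,0]]}'
python3 -m crank '{"translation":[[0,0,0.005],[0,0,0.009],[0,0,0.009]],"twist":[[0,0,0],[0,0,0],[0,0,0]]}'

```

```text
t: 57.65
position: [513.1, -238.3, 247.4]
eef_rot: [-2.219, -2.223, 0.002]
ft_force: [-3.0, 2.5, 9.5]
gripper_width: 38.1
finger_force: 62.4
t: 57.9
position: [513.3, -238.3, 246.5]
eef_rot: [-2.218, -2.222, 0.002]
ft_force: [-5.3, 2.3, 14.2]
gripper_width: 38.0
finger_force: 62.9
```

```bash
python3 -m crank '{"translation":[[0,0,0.004],[0,0,0.006],[0,0,0.006]],"twist":[[0,0,0],[0,0,0],[0,0,0]]}'

```

```text
t: 58.15
position: [513.4, -238.3, 246.5]
eef_rot: [-2.218, -2.222, 0.002]
ft_force: [-6.6, 5.0, 19.8]
gripper_width: 38.0
finger_force: 63.4
```

```bash
python3 -m crank '{"translation":[[0,0,0],[0,0,0],[0,0,0],[0,0,-0.1],[0,0,-0.3],[0,0,-0.55],[0,0,-0.55],[0,0,-0.55]],"twist":[[0,0,0],[0,0,0],[0,0,0],[0,0,0],[0,0,0],[0,0,0],[0,0,0],[0,0,0]]}' 0.35
python3 -c "
from h import *
st();c=snap('wrist')
seat(c,'w',511,-237,92,36);seat(c,'A',588,-261,92)
c=snap('top');seat(c,'t',511,-237,92,36)
print(*blobs(c,brass(c),42,58,15),sep='\n')
go(436.4,357,100)"

```

```text
t: 58.82
position: [514.5, -239.1, 357.2]
eef_rot: [2.214, 2.216, 0.003]
ft_force: [0.1, -0.3, 0.1]
gripper_width: 57.6
finger_force: 0.0
t58.8 grasp [ 515.7 -239.9  202.5] yaw 1.572 w 57.6 F [ 0.1 -0.3  0.1] fing 0.0
w neck c 514.6 -237.9 d 39.9 z 91.5 x[495.2 534.4] y[-257.5 -218.0] slope [-0.    -0.002]
w flange c 515.1 -237.7 d 55.0 z 67.6 x[487.8 541.4] y[-258.8 -210.7] slope [0.    0.005]
A neck c 590.2 -260.8 d 52.7 z 91.5 x[564.2 615.8] y[-285.8 -234.9] slope [-0.001 -0.001]
A flange c 589.8 -259.6 d 67.0 z 67.5 x[556.5 623.2] y[-287.0 -227.1] slope [-0.001  0.002]
t neck c 512.0 -238.5 d 39.9 z 91.6 x[493.3 531.3] y[-255.8 -218.8] slope [-0.01  -0.003]
t flange c 512.1 -237.9 d 52.6 z 67.7 x[486.6 538.3] y[-261.0 -213.5] slope [ 0.02  -0.041]
(215, 230, 153, 436.2, 357.1, 49.3, 40.1)
(80, 280, 48, 286.8, 692.5, 44.8, 82.2)
trans [ 2.975 -0.378  0.486] twist [-0.001 -0.     0.001]
```

```bash
python3 -m crank '{"translation":[[0.2,0,0],[0.4,0,0],[0.6,0,0],[0.8,0,0],[1,0,0],[1,0,0]],"twist":[[0,0,0],[0,0,0],[0,0,0],[0,0,0],[0,0,0],[0,0,0]]}' && python3 -m crank '{"translation":[[0.2,-0.05,0],[0.4,-0.15,0],[0.6,-0.25,0],[0.8,-0.3,0],[1,-0.38,0],[1,-0.38,0]],"twist":[[0,0,0],[0,0,0],[0,0,0],[0,0,0],[0,0,0],[0,0,0]]}' && python3 -m crank '{"translation":[[0.2,0,0],[0.4,0,0],[0.6,0,0],[0.8,0,0.1],[0.96,0,0.3],[0.96,0,0.46],[0.96,0,0.46],[0.96,0,0.46],[0.96,0,0.46]],"twist":[[0,0,0],[0,0,0],[0,0,0],[0,0,0],[0,0,0],[0,0,0],[0,0,0],[0,0,0],[0,0,0]]}'
python3 -c "
from h import *
st();c=snap('wrist')
print(*blobs(c,brass(c),44,55,200),sep='\n ')
go(436.2,357.1,48)"
```

```text
t: 59.42
position: [510.8, -32.3, 348.7]
eef_rot: [-2.208, -2.223, 0.002]
ft_force: [-0.2, -0.4, -0.9]
gripper_width: 57.6
finger_force: 0.0
t: 59.92
position: [433.3, 165.5, 349.4]
eef_rot: [-2.211, -2.224, 0.006]
ft_force: [-0.4, 0.7, 0.5]
gripper_width: 57.9
finger_force: 0.0
t: 60.67
position: [436.5, 352.9, 259.6]
eef_rot: [-2.221, -2.222, 0.004]
ft_force: [1.1, 0.4, 0.5]
gripper_width: 57.6
finger_force: 0.0
t60.7 grasp [436.2 352.7 104.9] yaw 1.571 w 57.6 F [1.1 0.4 0.5] fing 0.0
(324, 223, 3415, 438.6, 358.5, 49.5, 40.4)
trans [ 0.019 -0.006  0.294] twist [ 0.002 -0.001  0.   ]
```

```bash
python3 -m crank '{"translation":[[0.024,-0.002,0.12],[0.024,-0.002,0.22],[0.024,-0.002,0.28],[0.024,-0.002,0.29],[0.024,-0.002,0.29],[0.024,-0.002,0.29]],"twist":[[0,0,0],[0,0,0],[0,0,0],[0,0,0],[0,0,0],[0,0,0]]}'
python3 -c "
from h import *
st();go(436.2,357.4,48)"
```

```text
t: 61.22
position: [436.8, 358.7, 204.2]
eef_rot: [2.22, 2.222, 0.004]
ft_force: [1.1, 0.4, 0.1]
gripper_width: 57.7
finger_force: 0.0
t61.2 grasp [437.2 359.   49.5] yaw 1.571 w 57.7 F [1.1 0.4 0.1] fing 0.0
trans [-0.007 -0.003  0.008] twist [ 0.003 -0.002  0.001]
```

```bash
python3 -m crank '{"translation":[[-0.006,0,0],[-0.006,0,0],[-0.006,0,0]],"twist":[[0,0,0],[0,0,0],[0,0,0]]}' && python3 -m crank '{"translation":[[0,0,0],[0,0,0],[0,0,0],[0,0,0],[0,0,0],[0,0,0]],"twist":[[0,0,0],[0,0,0],[0,0,0],[0,0,0],[0,0,0],[0,0,0]]}' -1
python3 -m crank '{"translation":[[0,0,-0.2],[0,0,-0.4],[0,0,-0.6],[-0.2,0,-0.7],[-0.4,0,-0.7],[-0.6,0,-0.7],[-0.8,0,-0.7],[-1,0,-0.7],[-1,0,-0.7]],"twist":[[0,0,0],[0,0,0],[0,0,0],[0,0,0],[0,0,0],[0,0,0],[0,0,0],[0,0,0],[0,0,0]]}' && python3 -m crank '{"translation":[[-0.2,0,0],[-0.4,0.1,0],[-0.6,0.2,0],[-0.8,0.25,0],[-1,0.3,0],[-1,0.3,0]],"twist":[[0,0,0],[0,0,0],[0,0,0],[0,0,0],[0,0,0],[0,0,0]]}' && python3 -m crank '{"translation":[[-0.2,0,0],[-0.4,0.1,0],[-0.6,0.2,0],[-0.8,0.25,0],[-1,0.32,0],[-1,0.32,0]],"twist":[[0,0,0],[0,0,0],[0,0,0],[0,0,0],[0,0,0],[0,0,0]]}' && python3 -m crank '{"translation":[[-0.2,0,0],[-0.4,0,0],[-0.52,0,0.1],[-0.52,0,0.2],[-0.52,0,0.25],[-0.52,0,0.25],[-0.52,0,0.25],[-0.52,0,0.25]],"twist":[[0,0,0],[0,0,0],[0,0,0],[0,0,0],[0,0,0],[0,0,0],[0,0,0],[0,0,0]]}'
python3 -c "
from h import *
st();go(561.3,-347,107)"
```

```text
t: 61.47
position: [436.4, 357.7, 203.6]
eef_rot: [2.22, 2.222, 0.003]
ft_force: [0.4, -0.3, 0.3]
gripper_width: 57.6
finger_force: 0.0
t: 61.97
position: [436.4, 357.8, 203.4]
eef_rot: [2.22, 2.223, 0.002]
ft_force: [-0.3, -0.1, 5.6]
gripper_width: 38.1
finger_force: 60.3
t: 62.72
position: [435.4, 152.3, 341.1]
eef_rot: [2.225, 2.216, -0.008]
ft_force: [0.5, 0.7, -1.9]
gripper_width: 38.0
finger_force: 61.0
t: 63.22
position: [497.7, -47.4, 342.3]
eef_rot: [2.223, 2.215, -0.003]
ft_force: [0.8, 0.5, -0.3]
gripper_width: 37.9
finger_force: 61.0
t: 63.72
position: [562.0, -247.4, 341.8]
eef_rot: [2.222, 2.216, -0.002]
ft_force: [0.8, -0.6, -1.0]
gripper_width: 38.0
finger_force: 61.0
t: 64.38
position: [561.3, -345.2, 293.1]
eef_rot: [2.218, 2.224, 0.0]
ft_force: [0.6, -0.2, -1.0]
gripper_width: 38.0
finger_force: 61.0
t64.4 grasp [ 561.4 -345.2  138.4] yaw 1.573 w 38.0 F [ 0.6 -0.2 -1. ] fing 61.0
trans [-0.009 -0.     0.157] twist [0.001 0.    0.003]
```

```bash
python3 -m crank '{"translation":[[-0.009,0,0.05],[-0.009,0,0.1],[-0.009,0,0.13],[-0.009,0,0.14],[-0.009,0,0.14],[-0.009,0,0.14]],"twist":[[0,0,0],[0,0,0],[0,0,0],[0,0,0],[0,0,0],[0,0,0]]}'
python3 -c "
from h import *
st();z=arm.read_state()['position'][2]-155+2
c=snap('wrist');seat(c,'w',561,-346,z,38);seat(c,'A',588,-261,92,38)
for n in('top','side'): seat(snap(n),n,561,-346,z,38)"
```

```text
t: 64.88
position: [560.6, -348.1, 264.2]
eef_rot: [-2.22, -2.222, 0.0]
ft_force: [0.1, -1.0, -0.9]
gripper_width: 37.9
finger_force: 61.0
t64.9 grasp [ 560.6 -348.   109.5] yaw 1.572 w 37.9 F [ 0.1 -1.  -0.9] fing 61.0
w neck c 562.0 -347.2 d 41.2 z 110.3 x[542.8 581.1] y[-367.4 -326.9] slope [ 0.004 -0.003]
w flange c 561.9 -340.1 d 52.2 z 86.4 x[535.8 588.0] y[-342.4 -319.2] slope [ 0.003 -0.013]
A neck c 590.3 -261.0 d 52.1 z 91.5 x[564.6 616.1] y[-286.4 -241.8] slope [-0.002 -0.   ]
A flange c 590.2 -261.1 d 67.2 z 67.5 x[557.1 620.2] y[-294.1 -236.2] slope [-0.002 -0.001]
top neck c 560.7 -346.4 d 41.9 z 110.9 x[543.6 579.5] y[-363.9 -327.9] slope [ 0.005 -0.005]
top flange c 558.5 -341.0 d 49.7 z 87.5 x[533.7 583.2] y[-345.7 -321.0] slope [-0.004  0.025]
side neck c 559.8 -346.6 d 46.6 z 111.1 x[540.1 580.1] y[-367.1 -324.8] slope [0.009 0.022]
side flange c 558.8 -343.0 d 56.2 z 87.1 x[531.6 586.9] y[-359.5 -318.3] slope [ 0.001 -0.014]
```

```bash
python3 -m crank '{"translation":[[0.004,0.004,0],[0.004,0.004,0.01],[0.004,0.004,0.02],[0.004,0.004,0.03],[0.004,0.004,0.03]],"twist":[[0,0,0],[0,0,0],[0,0,0],[0,0,0],[0,0,0]]}'
python3 -m crank '{"translation":[[0,0.003,0],[0,0.006,0.0],[0,0.006,0.0]],"twist":[[0,0,0],[0,0,0],[0,0,0]]}'

```

```text
t: 65.45
position: [561.6, -347.4, 258.1]
eef_rot: [2.22, 2.222, 0.001]
ft_force: [0.9, -0.7, -1.1]
gripper_width: 38.4
finger_force: 61.0
t: 65.7
position: [562.7, -347.3, 258.4]
eef_rot: [-2.22, -2.222, 0.0]
ft_force: [-0.5, 0.1, -0.5]
gripper_width: 38.4
finger_force: 61.0
```

Dropped straight in (258, no force). I'll press on; home is expected near 245.3.

```bash
python3 -m crank '{"translation":[[0,-0.003,0.01],[0,-0.003,0.02],[0,-0.003,0.03],[0,-0.003,0.04],[0,-0.003,0.04]],"twist":[[0,0,0],[0,0,0],[0,0,0],[0,0,0],[0,0,0]]}'
python3 -m crank '{"translation":[[0,0,0.007],[0,0,0.014],[0,0,0.014]],"twist":[[0,0,0],[0,0,0],[0,0,0]]}'

```

```text
t: 66.12
position: [562.3, -347.6, 252.9]
eef_rot: [-2.22, -2.223, 0.001]
ft_force: [-3.3, 2.5, 8.6]
gripper_width: 37.9
finger_force: 62.1
t: 66.37
position: [562.4, -347.7, 250.5]
eef_rot: [2.22, 2.223, -0.001]
ft_force: [-2.7, 1.6, 9.3]
gripper_width: 37.9
finger_force: 62.2
```

```bash
python3 -m crank '{"translation":[[0,0,0.007],[0,0,0.014],[0,0,0.014]],"twist":[[0,0,0],[0,0,0],[0,0,0]]}'
python3 -m crank '{"translation":[[0,0,0.005],[0,0,0.01],[0,0,0.01]],"twist":[[0,0,0],[0,0,0],[0,0,0]]}'

```

```text
t: 66.62
position: [562.5, -347.8, 247.8]
eef_rot: [2.219, 2.222, -0.001]
ft_force: [-3.0, 2.0, 9.0]
gripper_width: 37.9
finger_force: 62.2
t: 66.87
position: [562.5, -347.8, 245.9]
eef_rot: [2.219, 2.222, -0.001]
ft_force: [-2.9, 3.3, 10.0]
gripper_width: 38.2
finger_force: 62.2
```

```bash
python3 -m crank '{"translation":[[0,0,0.004],[0,0,0.008],[0,0,0.008]],"twist":[[0,0,0],[0,0,0],[0,0,0]]}'

```

```text
t: 67.12
position: [562.7, -347.8, 245.4]
eef_rot: [2.22, 2.223, -0.001]
ft_force: [-3.9, 3.0, 14.0]
gripper_width: 37.9
finger_force: 62.7
```

```bash
python3 -m crank '{"translation":[[0,0,0.003],[0,0,0.006],[0,0,0.006]],"twist":[[0,0,0],[0,0,0],[0,0,0]]}'

```

```text
t: 67.37
position: [562.8, -347.9, 245.3]
eef_rot: [2.22, 2.223, -0.001]
ft_force: [-6.5, 4.2, 19.2]
gripper_width: 38.2
finger_force: 63.0
```

```bash
python3 -m crank '{"translation":[[0,0,0],[0,0,0],[0,0,0],[0,0,-0.1],[0,0,-0.3],[0,0,-0.55],[0.2,0,-0.55],[0.2,0,-0.55],[0.2,0,-0.55]],"twist":[[0,0,0],[0,0,0],[0,0,0],[0,0,0],[0,0,0],[0,0,0],[0,0,0],[0,0,0],[0,0,0]]}' 0.35
python3 -c "
from h import *
st();c=snap('wrist')
for n,x,y in(('A',588,-261),('B',484,-323),('L',511,-237),('R',561,-346)): seat(c,n,x,y,92,36)
P=cloud(c);b=(abs(P[...,2]-77)<3.5)&(np.hypot(P[...,0]-577,P[...,1]+168)<46)&~brass(c)
print('bar',cv2.minAreaRect(P[b][:,:2].astype(np.float32)))
go(656.5,6.8,140)"

```

```text
t: 68.12
position: [562.5, -306.3, 351.3]
eef_rot: [2.217, 2.223, 0.0]
ft_force: [-1.0, -0.8, -0.8]
gripper_width: 57.2
finger_force: 0.0
t68.1 grasp [ 562.7 -306.5  196.6] yaw 1.574 w 57.2 F [-1.  -0.8 -0.8] fing 0.0
A neck c 590.1 -260.9 d 52.0 z 91.5 x[564.4 615.8] y[-286.5 -235.0] slope [-0.001  0.001]
A flange c 590.5 -261.1 d 66.9 z 67.5 x[557.3 622.9] y[-293.3 -228.4] slope [0. 0.]
B neck c 487.2 -322.4 d 52.8 z 91.5 x[461.5 513.0] y[-348.5 -296.5] slope [-0.002 -0.002]
B flange c 487.7 -322.2 d 66.5 z 67.6 x[455.4 520.0] y[-347.2 -289.0] slope [0.001 0.001]
L neck c 515.3 -236.2 d 40.0 z 91.6 x[495.3 535.2] y[-255.7 -216.5] slope [-0.001  0.   ]
L flange c 515.5 -236.5 d 54.7 z 67.6 x[488.4 542.3] y[-263.4 -209.4] slope [0.    0.004]
R neck c 564.6 -346.7 d 40.1 z 91.5 x[544.6 584.1] y[-366.6 -326.8] slope [0.001 0.001]
R flange c 564.4 -346.3 d 55.0 z 67.6 x[537.3 591.3] y[-362.8 -319.0] slope [-0.     0.003]
bar ((565.9476318359375, -187.04534912109375), (34.6755256652832, 14.058349609375), 57.04957580566406)
trans [1.568 0.476 0.275] twist [-0.     0.001  0.003]
```

```bash
python3 -m crank '{"translation":[[0.2,0.1,0],[0.4,0.2,0],[0.6,0.3,0],[0.8,0.4,0],[0.9,0.47,0],[0.9,0.47,0]],"twist":[[0,0,0],[0,0,0],[0,0,0],[0,0,0],[0,0,0],[0,0,0]]}' -1 && python3 -m crank '{"translation":[[0.2,0,0],[0.4,0,0],[0.6,0,0.05],[0.66,0,0.2],[0.66,0,0.24],[0.66,0,0.24],[0.66,0,0.24]],"twist":[[0,0,0],[0,0,0],[0,0,0],[0,0,0],[0,0,0],[0,0,0],[0,0,0]]}'
python3 -c "
from h import *
st();go(656.7,6.8,128)"

```

```text
t: 68.67
position: [658.0, -122.3, 348.0]
eef_rot: [-2.213, -2.226, -0.003]
ft_force: [-0.1, -0.8, -0.1]
gripper_width: -0.2
finger_force: 0.0
t: 69.25
position: [655.3, 3.2, 300.1]
eef_rot: [-2.22, -2.22, 0.005]
ft_force: [0.2, 0.7, 0.3]
gripper_width: -0.2
finger_force: 0.0
t69.2 grasp [654.7   3.1 145.4] yaw 1.571 w -0.2 F [0.2 0.7 0.3] fing 0.0
trans [0.018 0.007 0.087] twist [-0.005  0.001  0.   ]
```

```bash
python3 -m crank '{"translation":[[0.016,0.005,0.04],[0.016,0.005,0.08],[0.016,0.005,0.1],[0.016,0.005,0.12],[0.016,0.005,0.14],[0.016,0.005,0.16],[0.016,0.005,0.18],[0.016,0.005,0.18]],"twist":[[0,0,0],[0,0,0],[0,0,0],[0,0,0],[0,0,0],[0,0,0],[0,0,0],[0,0,0]]}'
python3 -m crank '{"translation":[[0,0,0.008],[0,0,0.016],[0,0,0.016]],"twist":[[0,0,0],[0,0,0],[0,0,0]]}'

```

```text
t: 69.92
position: [657.1, 7.1, 266.6]
eef_rot: [2.218, 2.221, -0.0]
ft_force: [-2.2, -2.0, 5.8]
gripper_width: -0.1
finger_force: 3.1
t: 70.17
position: [657.2, 7.1, 264.1]
eef_rot: [2.218, 2.221, -0.001]
ft_force: [-2.0, -3.7, 6.7]
gripper_width: 0.3
finger_force: 3.4
```

```bash
python3 -m crank '{"translation":[[0,0,0.008],[0,0,0.016],[0,0,0.016]],"twist":[[0,0,0],[0,0,0],[0,0,0]]}'
python3 -m crank '{"translation":[[0,0,0.006],[0,0,0.012],[0,0,0.012]],"twist":[[0,0,0],[0,0,0],[0,0,0]]}'

```

```text
t: 70.42
position: [657.4, 7.1, 263.4]
eef_rot: [2.218, 2.222, -0.001]
ft_force: [-5.4, -2.6, 14.1]
gripper_width: -0.1
finger_force: 7.5
t: 70.67
position: [657.6, 7.1, 263.3]
eef_rot: [2.218, 2.222, -0.002]
ft_force: [-10.6, -2.4, 24.0]
gripper_width: 0.2
finger_force: 11.8
```

At the stop. I'll let it up, move clear and check the whole scene.

```bash
python3 -m crank '{"translation":[[0,0,-0.05],[0,0,-0.1],[0,0,-0.2],[0,0,-0.4],[0,0,-0.6],[0,0,-0.6]],"twist":[[0,0,0],[0,0,0],[0,0,0],[0,0,0],[0,0,0],[0,0,0]]}' && python3 -m crank '{"translation":[[-0.2,-0.1,0],[-0.4,-0.3,0],[-0.6,-0.5,0],[-0.7,-0.7,0],[-0.7,-0.9,0],[-0.7,-1,0],[-0.7,-1,0],[-0.7,-1,0],[-0.7,-1,0]],"twist":[[0,0,0],[0,0,0],[0,0,0],[0,0,0],[0,0,0],[0,0,0],[0,0,0],[0,0,0],[0,0,0]]}'
python3 -c "
from h import *
st();c=snap('side','sideZ.png')
h=hsv(c);P=cloud(c);near=(P[...,0]>600)&(P[...,0]<720)&(abs(P[...,1])<60)
print('plunger',*blobs(c,near&(h[...,2]<90),100,116,8));snap('top','topZ.png')
a=cv2.imread('pics/sideZ.png')[90:390,100:480];cv2.imwrite('pics/cropZ.png',cv2.resize(a,None,fx=2,fy=2,interpolation=cv2.INTER_CUBIC))"

```

```text
t: 71.17
position: [659.4, 8.1, 387.4]
eef_rot: [2.212, 2.214, 0.018]
ft_force: [2.3, -0.5, 2.5]
gripper_width: 0.0
finger_force: 0.0
t: 71.92
position: [457.1, -132.2, 377.4]
eef_rot: [2.22, 2.221, 0.003]
ft_force: [0.6, 0.2, 1.1]
gripper_width: -0.0
finger_force: 0.0
t71.9 grasp [ 457.4 -132.2  222.7] yaw 1.571 w -0.0 F [0.6 0.2 1.1] fing 0.0
plunger (298, 153, 147, 658.2, 8.4, 108.6, 41.0)
```

View pics/cropZ.png

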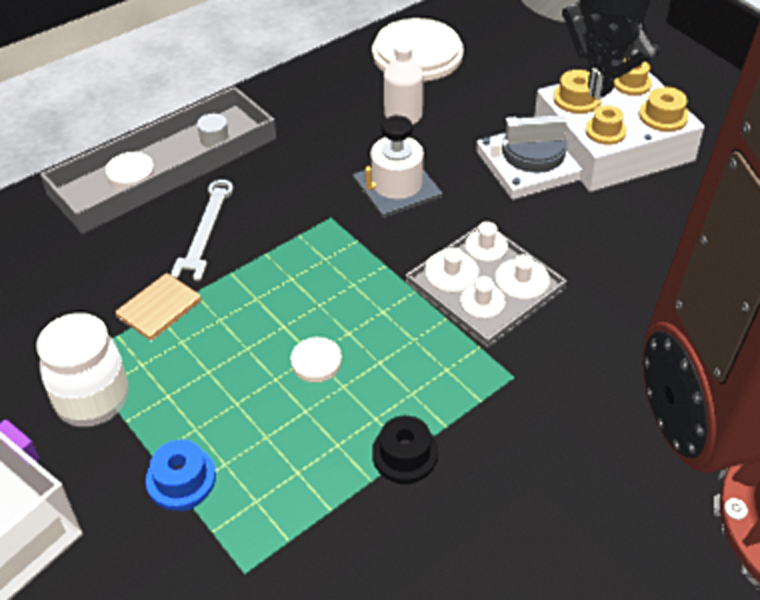

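The picture shows the four plugs in the tray (485,270), the four bushings home (620,100), the collar nose at the mark (500,140) and the plunger back up (398,127). Nothing else has moved.

```bash
python3 -c "
from rig import arm
print(arm.sign_off())"
```

```text
the job is handed in; nothing more can be done
None
```

The job is handed in after about 72 s of robot time: all four plugs are in the tray, the collar is locked, all four bushings are home and level, the oiler plunger was pressed to its stop and came back up, and the final picture shows nothing else disturbed; wide_2 caught on its bore's rim, tilted slightly, and was finished with a push from above.

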